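# Load the clock-parts washer

## Task

Load the parts washer: first push its red stop button in until it latches, then unscrew the lid, swing it aside, and set every mainspring barrel from the tray (the brass drums with a steel arbor standing up from the middle) into the bowl without dropping them, leaving the other clock parts in the tray. Swing the lid back over the bowl, screw it fully down, and only then turn the stop button clockwise so that it springs out again. Leave everything else on the bench alone.

Things in the scene. Friction and masses are not known exactly. Their poses are not given: they have to be found in the camera images.
- machine: the parts washing machine: white housing 260 (its x) by 270 mm (its y, from -140 to +130), flat deck 95 mm above the bench, fixed. Origin on the bench straight below the centre of its bowl; its -x side is the front
- bowl (a point): centre of the bowl's inner floor, 55 mm above the bench. The bowl is round, 124 mm across inside, 65 mm deep, sunk in the machine; its rim stands 120 mm above the bench, 25 mm above the deck; it is 131 mm across outside
- lid (a joint): turn of the screw lid in rad: 0 fully screwed down, grows as it is turned anticlockwise seen from above, stops at 2.4 fully unscrewed. The lid climbs 5 mm per rad (12 mm in all). Friction 0.1 N m; it stays where it is left. Its plug sits 8 mm deep in the bowl's mouth (3 mm play), so it can swing only when turned above about 1.7
- lid_grip (a point): middle of the black bar grip on top of the lid; moves with the lid. The bar is 66 mm long along this frame's x, 16 mm wide along its y, 28 mm high (14 mm above and below this point), vertical z; 41 mm above the rim when closed. Below it the swing arm lies over the lid, its top 8 mm below the bar. The lid is a steel disc 147 mm across, 9 mm thick, its underside 41 mm below this point
- davit (a joint): swing of the lid's arm about its upright post in rad: 0 over the bowl (a stop), grows clockwise seen from above as the lid swings aside over the machine's left side, stops at 2.0. Light friction (0.05 N m); it stays where it is left
- davit_pivot (a point): on the upright axis of the arm's post at the far left corner of the machine, 130 mm from the bowl's axis; the lid's centre moves on a circle of 130 mm about it. z up. Post top is 148 mm above the bench, the arm's hub round it 32 mm across and up to 157 mm high
- stop (a joint): how far the red mushroom stop button is pressed in m: 0 out; it latches at about 0.005 when pushed past that (full travel 0.007, about 5 N) and then stays down at 0.0045 to 0.005 by itself; springs out again when freed
- stop_knob (a joint): turn of the mushroom head in rad, clockwise seen from above, 0 to 0.9, sprung back to 0. Turned past about 0.45 while latched it lets go and springs out once the fingers no longer hold it down (0.05 N m)
- stop_top (a point): centre of the top of the mushroom head, on the deck's front right corner, 132 mm above the bench when out; the head is 38 mm across, its side wall from 17 to 4 mm below this point, with 17 mm (12 mm when latched) between the lower edge of the side wall and the deck plate
- tray: dark wooden parts tray, 216 mm square, 18 mm high outside, walls 7 mm, floor 7 mm thick; fixed; three small loose steel screws, 13 mm across and 16 mm high, also stand in it; origin under its centre on the bench, sides along its x and y
- barrel1: a mainspring barrel to be washed (may be absent): brass drum 34 mm across with a toothed flange 42 mm across and 4 mm thick at its foot, 22 mm high, and a round steel arbor 10 mm across standing 22 mm up from its middle (44 mm over all), 90 g; stands in the tray; origin in the middle of its underside, z along the arbor
- barrel2: a mainspring barrel to be washed (may be absent): brass drum 34 mm across with a toothed flange 42 mm across and 4 mm thick at its foot, 22 mm high, and a round steel arbor 10 mm across standing 22 mm up from its middle (44 mm over all), 90 g; stands in the tray; origin in the middle of its underside, z along the arbor
- barrel3: a mainspring barrel to be washed (may be absent): brass drum 34 mm across with a toothed flange 42 mm across and 4 mm thick at its foot, 22 mm high, and a round steel arbor 10 mm across standing 22 mm up from its middle (44 mm over all), 90 g; stands in the tray; origin in the middle of its underside, z along the arbor
- barrel4: a mainspring barrel to be washed (may be absent): brass drum 34 mm across with a toothed flange 42 mm across and 4 mm thick at its foot, 22 mm high, and a round steel arbor 10 mm across standing 22 mm up from its middle (44 mm over all), 90 g; stands in the tray; origin in the middle of its underside, z along the arbor
- wheel1: a flat toothed wheel 45 mm across, 3 mm thick, with a hub 12 mm across up to 12 mm high; stays in the tray; origin under its centre
- wheel2: a flat toothed wheel 45 mm across, 3 mm thick, with a hub 12 mm across up to 12 mm high; stays in the tray; origin under its centre
- pillar1: a brass pillar lying down, 50 mm long along its x, 12 mm thick; stays in the tray; origin at the middle of its underside
- pillar2: a brass pillar lying down, 50 mm long along its x, 12 mm thick; stays in the tray; origin at the middle of its underside
- drum: an empty brass drum, 35 mm across, 18 mm high, open on top and without an arbor; not a barrel to be washed, stays in the tray; origin under its centre
- loupe: black eye loupe, 42 mm across, 34 mm high, on the bench; leave alone
- tweezers: steel tweezers, 124 mm long along x, 8 mm high; leave alone
- screwdriver: screwdriver 130 mm long along x, 26 mm thick; leave alone
- stake: small round brass stake, 48 mm across, with a T on top, 34 mm high; leave alone
- oilbottle: small amber jar with a black cap, 40 mm across, 75 mm high; leave alone
There are look-alikes about, which are no part of the job. What is shaped like the drum but purple is not meant.

How it is judged:
On the way, in this order (a step that is already met when the one before it is completed fails the run):
1. the stop button is pushed in and stays latched with nothing touching it (value of joint stop above 0.004 m and contact force between stop_knob and the arm below 0.3 N and contact force between stop_knob and the fingers below 0.3 N), for 0.2 s.
2. the lid is unscrewed and swung aside (value of joint davit above 1.2 rad), for 0.2 s.
3. all barrels are in the bowl, the lid still aside (horizontal distance between each of barrel1, barrel2, barrel3, barrel4 and bowl below 0.062 m and z of each of barrel1, barrel2, barrel3, barrel4 in the frame of bowl below 0.05 m and value of joint davit above 0.8 rad), for 0.2 s.
4. the lid is back over the bowl and screwed down, the stop still latched (value of joint davit below 0.05 rad and value of joint lid below 0.15 rad and value of joint stop above 0.004 m), for 0.2 s.
5. the stop button has sprung out (value of joint stop below 0.0015 m), for 0.2 s.
At the end, for the whole second after the job is handed in: all barrels at rest in the bowl (within 62 mm of its axis, foot under 50 mm above its floor), lid over the bowl (swing under 0.05 rad) and screwed down (under 0.15 rad), stop button out (under 1.5 mm), wheels, pillars and empty drum in the tray (horizontal distance between each of barrel1, barrel2, barrel3, barrel4 and bowl below 0.062 m and z of each of barrel1, barrel2, barrel3, barrel4 in the frame of bowl below 0.05 m and x of wheel1 in the frame of tray between -0.108 and 0.108 m and y of wheel1 in the frame of tray between -0.108 and 0.108 m and x of wheel2 in the frame of tray between -0.108 and 0.108 m and y of wheel2 in the frame of tray between -0.108 and 0.108 m and x of pillar1 in the frame of tray between -0.108 and 0.108 m and y of pillar1 in the frame of tray between -0.108 and 0.108 m and x of pillar2 in the frame of tray between -0.108 and 0.108 m and y of pillar2 in the frame of tray between -0.108 and 0.108 m and x of drum in the frame of tray between -0.108 and 0.108 m and y of drum in the frame of tray between -0.108 and 0.108 m and z of each of wheel1, wheel2, pillar1, pillar2, drum in the frame of tray below 0.035 m and value of joint davit below 0.05 rad and value of joint lid below 0.15 rad and value of joint stop below 0.0015 m and linear speed of each of barrel1, barrel2, barrel3, barrel4 below 0.05 m/s); the robot touches nothing.
It fails at once if the stop button is out while the lid is swung off the bowl (value of joint stop below 0.002 m and value of joint davit above 0.15 rad).
It fails at once if a barrel is dropped or thrown (faster than 1.3 m/s out of the fingers) ((linear speed of barrel1 above 1.3 m/s and contact force between barrel1 and the fingers below 0.2 N) or (linear speed of barrel2 above 1.3 m/s and contact force between barrel2 and the fingers below 0.2 N) or (linear speed of barrel3 above 1.3 m/s and contact force between barrel3 and the fingers below 0.2 N) or (linear speed of barrel4 above 1.3 m/s and contact force between barrel4 and the fingers below 0.2 N)).
It fails at once if another part of the tray is put in the bowl (horizontal distance between any of wheel1, wheel2, pillar1, pillar2, drum and bowl below 0.065 m).
It fails at once if a bystander on the bench is moved more than 30 mm (distance of any of loupe, tweezers, screwdriver, stake, oilbottle from where it was at the start of the episode above 0.03 m).
Of barrel1, barrel2, barrel3, barrel4 only 2 to 4 are there at a start; the rules pass over those that are not, and their reading is None.
At some moment in a run one of barrel1, barrel2, barrel3, barrel4 may be knocked a few centimetres aside while the robot is not near it.
It also fails if it takes over 208 s, if anything falls off the work surface, if the arm or the gripper's body presses on something with over 40 N, if the wrist force passes 120 N, or if a joint passes its speed limit or range.

## Robot

A 7-joint arm with a two-finger parallel gripper is mounted at the origin on the work surface. World frame = base frame: x ahead of the robot, y to its left, z up, the work surface at z = 0. Lengths are in m, angles in rad, forces in N, time in s.
With the tool pointing down it reaches from about 0.4 to 0.875 m from the base axis. Payload 19.3 kg.
Tool frame: the origin (TCP) lies between the finger pads; the fingertips stand 17 mm ahead of it and the grasp point (between the pads) lies 2 mm behind it; z points along the fingers, y is the line along which they close (so a half turn about z gives the same grasp; the last joint's range is limited). The gripper opens to 85 mm and grips with 20 to 120 N. Pads are 22 mm wide; open, the fingers measure 114 mm over their backs; the gripper's body (76 mm by 85 mm) begins 54 mm behind the grasp point. The pads swing forward as they close: fully open they stand 13 mm farther back than shut.
Start: joints at [-1.37, 0.521, -0.036, 1.599, 0.021, 1.021, -0.113], TCP at [0.167, 0.602, 0.248] pointing down, gripper open.
Joint ranges: [-2.91, 2.91], [-0.3, 2.13], [-1.5, 1.42], [0.17, 2.43], [-1.26, 4.41], [0.16, 1.93], [-2.52, 2.52]. Speed limits (rad/s): [1.89, 1.89, 2.39, 2.39, 3.01, 3.01, 3.01].

## Interface

Orientations are given as [roll, pitch, yaw] about the fixed x, y, z axes, in that order (R = Rz(yaw) Ry(pitch) Rx(roll)).
In Python, from workcell import bot gives the robot as it stands.
- The arm moves only by the shell command python3 -m inch 'ROWS' [FORCE]. ROWS is JSON, a list of rows, each a list of 7 numbers: the shift along the tool's x, y, z in units of 200 mm (1.0 is 200 mm), then the turn, a rotation vector about the tool's x, y, z in units of 90 degrees (1.0 is 90 degrees), then the opening, from 0 (shut) to 1 (fully open). In form: [[x, y, z, rx, ry, rz, grip], ...]. A call has 1 to 20 rows; each row is the pose to reach, as a shift and turn from the pose commanded when the call began, along the tool's axes at that moment; what a row does not reach only later rows make up. A row lasts 1/8 s, in which the tool goes at most 62.5 mm and 10.7 degrees, less where a joint would pass 70% of its speed; a pose out of reach is approached as far as the arm can. A call with a number of a shift or a turn outside -1 to 1 is refused whole. A call with a gripper value outside its range is refused whole. The fingers move at their own pace and stop on an object; FORCE is the grip in N (left out, the last holds). Time passes only in rows, so rows that repeat a pose let the fingers close. It gives the time, the measured TCP pose, the force, the opening and the grip force at its end, in the units of the state.
- bot.observe(): the state, without advancing time (a new reading comes with each control period).
- bot.grab_frame(name): name is "scene" or "top" or "wrist"; returns a dict with "img" (384x512x3 uint8, red, green, blue), "z_map" (384x512 float32, m along the optical axis (not along the pixel's ray), 0 where there is no reading), "vfov" (degrees; the focal length in pixels is half the picture's height over the tangent of half this angle, whatever the lens; pixels are square), "cx", "cy" (the principal point, pixels), "rvec" (rotation vector, rad) and "tvec" (3), from world to camera coordinates, as OpenCV has them. Camera axes: x right, y down, z forward; pixel columns grow to the right and rows downward; lengths in m; the calibration is good to about 2 mm. A picture is of the moment at which its call begins.
- bot.job_done(): hands the job in; it is judged then, once.
The state is a dict: "clock": time; "qpos": joint angles; "qd": joint speeds; "joint_efforts": joint torques, N m; "position": TCP position; "tool_rot": TCP orientation; "force": force on the tool from outside, world axes, zero at the start; "moment": the same for the moment, N m; "grip_width": finger opening in m; "finger_force": force on a finger pad.
Only numpy, scipy, OpenCV 4.12 (cv2) and the standard library are available. Lean on these libraries where they do the work, as an engineer would, in place of code of your own. Each camera call takes 0.05 s, during which the arm holds its last target. There are 200 camera calls.

## Working session

There is one attempt and no reset: what is moved stays moved. The work goes in short steps, Python scripts to look and compute and a shell command to move; the robot and the scene stay as the last step left them, time stands still between calls to the robot, and variables do not carry over. Pictures are saved under pics/ and viewed, at most 14 in all, crops included, and the job is handed in when it is done.

```bash
ls; mkdir -p pics
cat > h.py <<'E'
import numpy as np, cv2
from scipy.spatial.transform import Rotation as R
from workcell import bot
def frame(n, save=None):
    f=bot.grab_frame(n); 
    f['f']=f['img'].shape[0]/2/np.tan(np.radians(f['vfov'])/2)
    f['R']=cv2.Rodrigues(np.array(f['rvec'],float))[0]; f['t']=np.array(f['tvec'],float)
    if save: cv2.imwrite('pics/'+save, cv2.cvtColor(f['img'],cv2.COLOR_RGB2BGR))
    return f
def ray(f,u,v):
    d=f['R'].T@np.array([(u-f['cx'])/f['f'],(v-f['cy'])/f['f'],1]); return -f['R'].T@f['t'], d
def onz(f,u,v,z):
    c,d=ray(f,u,v); return c+d*(z-c[2])/d[2]
def cloud(f):
    v,u=np.mgrid[:384,:512]; z=f['z_map']
    p=np.stack([(u-f['cx'])/f['f']*z,(v-f['cy'])/f['f']*z,z],-1)
    P=(p-f['t'])@f['R']; P[z==0]=np.nan; return P
def proj(f,p):
    c=f['R']@np.array(p)+f['t']; return c[:2]/c[2]*f['f']+[f['cx'],f['cy']]
E
python3 - <<'E'
from h import *
print({k:np.round(v,3) for k,v in bot.observe().items()})
for n in ['scene','top','wrist']:
    f=frame(n,n+'0.png'); np.savez('pics/'+n+'0.npz',**f); print(n,f['f'],f['cx'],f['cy'],-f['R'].T@f['t'])
E
```

```text
pics
{'clock': np.float64(0.0), 'qpos': array([-1.37 ,  0.522, -0.036,  1.6  ,  0.021,  1.021, -0.113]), 'qd': array([-0.001, -0.   , -0.001,  0.001, -0.001, -0.001,  0.001]), 'joint_efforts': array([-1.0000e-03, -9.2708e+01,  1.9800e+00, -3.6996e+01,  1.8000e-02,
        8.0000e-03,  0.0000e+00]), 'position': array([0.167, 0.602, 0.248]), 'tool_rot': array([-3.141,  0.   ,  2.871]), 'force': array([ 0.041, -0.344, -0.301]), 'moment': array([ 0.001, -0.013, -0.016]), 'finger_force': np.float64(0.0), 'grip_width': np.float64(0.085)}
scene 349.44549671483736 256.09267107902303 191.08092149664915 [0.97215088 0.15579288 0.88834272]
top 421.77917737233344 253.97310089323963 191.0100581787103 [0.25894836 0.0258008  1.38330286]
wrist 282.01976541436716 251.91997506665433 188.57017784816685 [0.0978652  0.62089562 0.37389181]
```

View pics/top0.png

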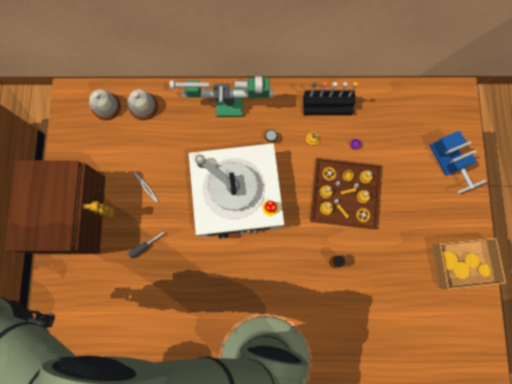

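View pics/scene0.png

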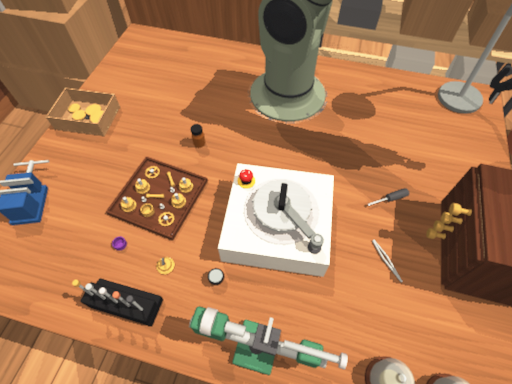

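Run:
```python
from h import *
t=dict(np.load('pics/top0.npz')); s=dict(np.load('pics/scene0.npz'))
a=cv2.resize(t['img'][150:235,305:390],(600,600),interpolation=cv2.INTER_CUBIC)
cv2.imwrite('pics/c1.png',a[:,:,::-1])
a=cv2.resize(s['img'][155:245,100:220],(800,600),interpolation=cv2.INTER_CUBIC)
cv2.imwrite('pics/c2.png',a[:,:,::-1])
P=cloud(t)
hsv=cv2.cvtColor(t['img'],cv2.COLOR_RGB2HSV)
def sel(m,n):
    p=P[m&~np.isnan(P[...,0])]; print(n,len(p),np.median(p,0).round(4),p.min(0).round(3),p.max(0).round(3))
v,u=np.mgrid[:384,:512]
box=(u>180)&(u<290)&(v>135)&(v<245)
red=(hsv[...,1]>180)&((hsv[...,0]<5)|(hsv[...,0]>174))&(hsv[...,2]>120)&box
sel(red,'red')
deck=box&(P[...,2]>0.09)&(P[...,2]<0.1); sel(deck,'deck')
r=cv2.minAreaRect(P[deck][:,:2].astype(np.float32)); print('rect',r)
tall=box&(P[...,2]>0.15); sel(tall,'tall')
tray=(u>300)&(u<390)&(v>145)&(v<240)&(P[...,2]>0.004)&(P[...,2]<0.06); sel(tray,'tray')
print(cv2.minAreaRect(P[tray][:,:2].astype(np.float32)))
for (a,b) in [(270,207),(200,160),(234,183),(347,193),(150,300)]: print(a,b,P[b,a].round(4))
```

```text
red 52 [ 0.4644 -0.0157  0.1308] [ 0.452 -0.028  0.125] [ 0.477 -0.004  0.138]
deck 4424 [0.509  0.0816 0.0957] [ 0.384 -0.054  0.09 ] [0.67  0.239 0.1  ]
rect ((0.5270323753356934, 0.09290827065706253), (0.26147955656051636, 0.2701728343963623), 6.433147430419922)
tall 134 [0.5252 0.0967 0.1741] [0.493 0.086 0.15 ] [0.612 0.202 0.183]
tray 4278 [ 0.5245 -0.2694  0.0091] [ 0.376 -0.424  0.004] [ 0.692 -0.12   0.056]
((0.5340543985366821, -0.27228569984436035), (0.29770252108573914, 0.3209996521472931), 88.64653778076172)
270 207 [ 0.4614 -0.0157  0.1319]
200 160 [0.603  0.1957 0.1502]
234 183 [0.5264 0.0909 0.1727]
347 193 [ 0.5277 -0.2754  0.0094]
150 300 [0.1837 0.3643 0.0012]
```

View pics/c1.png

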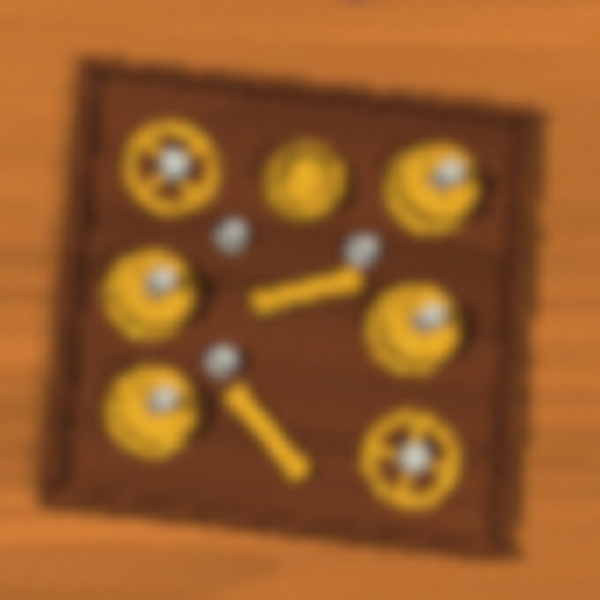

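View pics/c2.png

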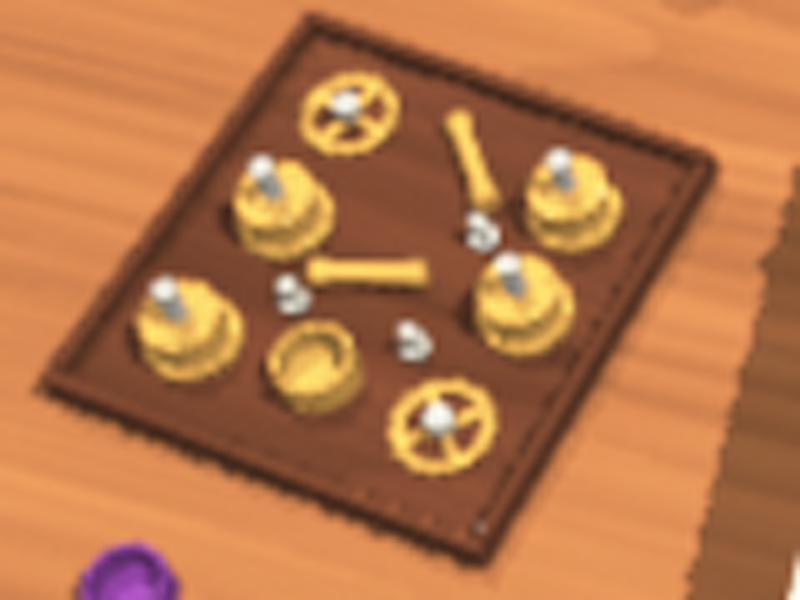

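The top view shows the white machine around (237,190), with its red stop at (270,207) and the davit post at (201,160). The tray crop shows 4 barrels with arbors, 2 wheels, 2 pillars, 3 screws and 1 open drum. The scene view agrees. I'll move over the machine for a closer look.

```bash
cat >> h.py <<'E'
def st():
    o=bot.observe(); return np.array(o['position']),R.from_euler('xyz',o['tool_rot']),o
def to(x,y,z,yaw):
    p,r,o=st(); d=r.inv().apply(np.array([x,y,z])-p)/0.2
    rv=(r.inv()*R.from_euler('xyz',[np.pi,0,yaw])).as_rotvec()/(np.pi/2)
    print('ROW shift',d.round(3),'turn',rv.round(3),'| t',round(o['clock'],2),'pos',p.round(4),'yaw',round(o['tool_rot'][2],3),'q7',round(o['qpos'][6],2))
E
python3 -m inch '[[-0.5,-0.5,0,0,0,0.12,1],[-1,-1,0,0,0,0.24,1],[-1,-1,0,0,0,0.4,1],[-1,-1,0,0,0,0.6,1],[-1,-1,0,0,0,0.8,1],[-1,-1,0,0,0,0.9,1],[-1,-1,0,0,0,0.9,1],[-1,-1,0,0,0,0.9,1],[-1,-1,0,0,0,0.9,1],[-1,-1,0,0,0,0.9,1]]' 40
python3 -c "
from h import *
to(0.44,0.06,0.27,0.07)"
```

```text
clock: 1.4
position: [0.3064, 0.356, 0.2483]
tool_rot: [-3.142, 0.0, 1.46]
force: [-0.1, -0.4, 0.1]
grip_width: 0.0855
finger_force: 0.0
ROW shift [-1.397  0.828 -0.109] turn [0.    0.    0.885] | t 1.4 pos [0.3064 0.356  0.2483] yaw 1.46 q7 -0.97
```

```bash
python3 -m inch '[[-0.25,0.15,0,0,0,0.1,1],[-0.5,0.3,0,0,0,0.2,1],[-0.75,0.45,-0.05,0,0,0.32,1],[-1,0.6,-0.1,0,0,0.43,1],[-1,0.83,-0.1,0,0,0.55,1],[-1,0.83,-0.1,0,0,0.66,1],[-1,0.83,-0.1,0,0,0.77,1],[-1,0.83,-0.1,0,0,0.88,1],[-1,0.83,-0.1,0,0,0.88,1],[-1,0.83,-0.1,0,0,0.88,1]]' 
python3 -c "
from h import *
to(0.44,0.06,0.27,0.07)"
```

```text
clock: 2.65
position: [0.4486, 0.1385, 0.2683]
tool_rot: [3.142, 0.0, 0.08]
force: [1.0, 0.5, 0.7]
grip_width: 0.0854
finger_force: 0.0
ROW shift [-0.074  0.388 -0.009] turn [0.    0.    0.006] | t 2.65 pos [0.4486 0.1385 0.2683] yaw 0.08 q7 -1.62
```

```bash
python3 -c "
from h import *
f=frame('wrist','w1.png'); np.savez('pics/w1.npz',**f); print(-f['R'].T@f['t'], f['R'].T@[0,0,1])"
python3 -m inch '[[-0.05,0.2,0,0,0,0,1],[-0.08,0.39,0,0,0,0,1],[-0.08,0.39,0,0,0,0,1],[-0.08,0.39,0,0,0,0,1],[-0.08,0.39,0,0,0,0,1]]' 
python3 -c "
from h import *
f=frame('wrist','w2.png'); np.savez('pics/w2.npz',**f); print(-f['R'].T@f['t'], f['R'].T@[0,0,1])"
```

```text
[0.51763815 0.14406154 0.39438578] [-0.2771083  -0.02097675 -0.96060968]
clock: 3.32
position: [0.4386, 0.0603, 0.2682]
tool_rot: [3.142, 0.0, 0.077]
force: [-0.6, 0.2, -0.9]
grip_width: 0.0855
finger_force: 0.0
[0.5076632  0.06564501 0.39434277] [-0.27715476 -0.02021312 -0.96061265]
```

View pics/w2.png

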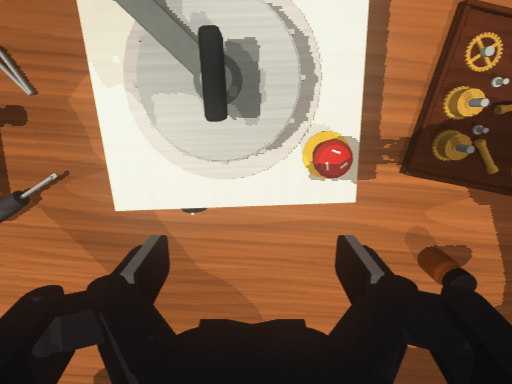

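w2 shows the bar grip centred near (213,73), the red stop at (333,157), and the tray at the right. Next I'll triangulate the stop and bar from w1 and w2.

```bash
cat >> h.py <<'E'
def tri(obs):
    A=np.zeros((3,3));b=np.zeros(3)
    for f,u,v in obs:
        c,d=ray(f,u,v); d=d/np.linalg.norm(d); M=np.eye(3)-np.outer(d,d); A+=M; b+=M@c
    return np.linalg.solve(A,b)
def redc(f):
    h=cv2.cvtColor(f['img'],cv2.COLOR_RGB2HSV)
    m=((h[...,1]>170)&((h[...,0]<4)|(h[...,0]>174))&(h[...,2]>90)).astype(np.uint8)
    n,l,s,c=cv2.connectedComponentsWithStats(m); i=1+s[1:,4].argmax(); return c[i],s[i],l==i
E
python3 - <<'E'
from h import *
F=[dict(np.load(f'pics/w{i}.npz')) for i in (1,2)]
rc=[redc(f) for f in F]; print([(c,s) for c,s,_ in rc])
print('stop tri',tri([(f,*c[0]) for f,c in zip(F,rc)]))
bars=[]
for f,c in zip(F,rc):
    P=cloud(f); m=c[2]; p=P[m]; top=p[p[:,2]>np.nanmax(p[:,2])-0.003]; print('stop depth',np.nanmedian(p,0), np.nanpercentile(p[:,2],[50,99]), (p[:,:2].min(0)+p[:,:2].max(0))/2)
    g=cv2.cvtColor(f['img'],cv2.COLOR_RGB2GRAY)
    b=((P[...,2]>0.165)&(P[...,2]<0.2)&(g<80)).astype(np.uint8)
    n,l,s,cc=cv2.connectedComponentsWithStats(b); i=1+s[1:,4].argmax(); q=P[l==i]; q=q[q[:,2]>np.nanpercentile(q[:,2],60)-0.004]
    r=cv2.minAreaRect(q[:,:2].astype(np.float32)); print('bar',s[i],cc[i],'z',np.nanpercentile(q[:,2],[10,50,90]),r)
    r2=cv2.minAreaRect(np.argwhere(l==i)[:,::-1].astype(np.float32)); bars.append((f,*r2[0])); print(r2)
    d=(abs(P[...,2]-0.095)<0.004)&(g>180); print('deck',np.nanmedian(P[d],0)[2])
    # rim ring
    rr=(abs(P[...,2]-0.150)<0.02)
print('bar tri',tri(bars))
p,r,o=st(); print(p)
E
```

```text
[(array([414.10534125, 175.33382789]), array([399, 158,  31,  36, 674], dtype=int32)), (array([333.55070755, 156.01415094]), array([314, 140,  38,  36, 848], dtype=int32))]
stop tri [ 0.46918567 -0.01210323  0.13701281]
stop depth [ 0.46745787 -0.01603108  0.13082131] [0.13082131 0.13281175] [ 0.46573387 -0.01726642]
bar [ 303   51   25   92 2019] [314.44279346  95.69489846] z [0.17333171 0.17499462 0.17607287] ((0.5274409651756287, 0.09752371907234192), (0.06491991132497787, 0.016097955405712128), 6.221519947052002)
((314.05670166015625, 96.41273498535156), (23.34225845336914, 91.40599822998047), 2.0454084873199463)
deck 0.0956428696575182
stop depth [ 0.4692097  -0.0146955   0.13067987] [0.13067987 0.13310775] [nan nan]
bar [ 198   25   28   96 2023] [211.8457736   72.14038557] z [0.1736656  0.17510141 0.1761667 ] ((0.5280487537384033, 0.09692920744419098), (0.06489720195531845, 0.015797311440110207), 7.230673789978027)
((212.3094482421875, 72.84172058105469), (95.33293914794922, 22.994232177734375), 84.70991516113281)
deck 0.09568694930912108
bar tri [0.52951919 0.09734167 0.16716061]
[0.43855359 0.06016454 0.26820505]
```

Bar top measured at z 0.175 (given: 0.175), centre (0.5277,0.0973), yaw about 0.115. Stop at (0.467,-0.0155), top 0.132. These match the text, so I'll press the stop with the fingers shut.

```bash
python3 -c "
from h import *
to(0.467,-0.0155,0.165,0.077);to(0.467,-0.0155,0.140,0.077)"
```

```text
ROW shift [0.113 0.388 0.516] turn [ 0.  0. -0.] | t 3.38 pos [0.4386 0.0602 0.2682] yaw 0.076 q7 -1.49
ROW shift [0.113 0.388 0.641] turn [ 0.  0. -0.] | t 3.38 pos [0.4386 0.0602 0.2682] yaw 0.076 q7 -1.49
```

```bash
python3 -m inch '[[0.113,0.2,0,0,0,0,0],[0.113,0.388,0,0,0,0,0],[0.113,0.388,0.2,0,0,0,0],[0.113,0.388,0.4,0,0,0,0],[0.113,0.388,0.5,0,0,0,0],[0.113,0.388,0.5,0,0,0,0],[0.113,0.388,0.5,0,0,0,0],[0.113,0.388,0.5,0,0,0,0]]' 40
python3 -m inch '[[0,0,0.04,0,0,0,0],[0,0,0.08,0,0,0,0],[0,0,0.1,0,0,0,0],[0,0,0.11,0,0,0,0],[0,0,0.115,0,0,0,0],[0,0,0.12,0,0,0,0],[0,0,0.125,0,0,0,0],[0,0,0.125,0,0,0,0]]'
```

```text
clock: 4.38
position: [0.4673, -0.016, 0.1691]
tool_rot: [-3.141, -0.001, 0.075]
force: [0.7, -0.5, -0.4]
grip_width: -0.0003
finger_force: 0.0
clock: 5.38
position: [0.4668, -0.0163, 0.1433]
tool_rot: [3.142, -0.0, 0.075]
force: [-1.9, 0.6, 3.4]
grip_width: 0.0
finger_force: 1.9
```

```bash
python3 -m inch '[[0,0,0.005,0,0,0,0],[0,0,0.01,0,0,0,0],[0,0,0.013,0,0,0,0],[0,0,0.013,0,0,0,0]]'
python3 -m inch '[[0,0,-0.05,0,0,0,0],[0,0,-0.2,0,0,0,0.5],[-0.14,-0.3,-0.3,0,0,0,1],[-0.14,-0.3,-0.35,0,0,0,1],[-0.14,-0.3,-0.5,0,0,0,1],[-0.14,-0.4,-0.6,0,0,0,1],[-0.14,-0.4,-0.63,0,0,0,1],[-0.14,-0.4,-0.63,0,0,0,1]]'
python3 - <<'E'
from h import *
f=frame('wrist','w3.png'); P=cloud(f); c,s,m=redc(f); print(c,s,np.nanpercentile(P[m][:,2],[50,99]))
E
```

```text
clock: 5.88
position: [0.4672, -0.0163, 0.1415]
tool_rot: [-3.141, -0.001, 0.074]
force: [-8.3, 1.4, 32.5]
grip_width: -0.0003
finger_force: 15.9
clock: 6.88
position: [0.433, 0.0612, 0.2666]
tool_rot: [-3.142, -0.0, 0.075]
force: [-0.2, -0.1, -0.4]
grip_width: 0.0854
finger_force: 0.0
[333.83741648 150.4610245 ] [315 134  38  35 898] [0.12593199 0.12828051]
```

The stop reads 5 mm lower after release (0.128), so it is latched. Now the lid grip.

```bash
python3 -c "
from h import *
to(0.5277,0.0973,0.22,0.115);to(0.5277,0.0973,0.163,0.115)"
```

```text
ROW shift [ 0.487 -0.146  0.231] turn [ 0.     0.    -0.026] | t 6.92 pos [0.4328 0.061  0.2663] yaw 0.074 q7 -1.48
ROW shift [ 0.487 -0.146  0.516] turn [ 0.     0.    -0.026] | t 6.92 pos [0.4328 0.061  0.2663] yaw 0.074 q7 -1.48
```

```bash
python3 -m inch '[[0.25,-0.08,0.1,0,0,-0.026,0.6],[0.487,-0.146,0.2,0,0,-0.026,0.6],[0.487,-0.146,0.3,0,0,-0.026,0.6],[0.487,-0.146,0.45,0,0,-0.026,0.6],[0.487,-0.146,0.516,0,0,-0.026,0.6],[0.487,-0.146,0.516,0,0,-0.026,0.6],[0.487,-0.146,0.516,0,0,-0.026,0.6]]' 60
python3 -m inch '[[0,0,0,0,0,0,0.3],[0,0,0,0,0,0,0.15],[0,0,0,0,0,0,0],[0,0,0,0,0,0,0],[0,0,0,0,0,0,0],[0,0,0,0,0,0,0]]' 60
```

```text
clock: 7.8
position: [0.5283, 0.0977, 0.1643]
tool_rot: [-3.141, -0.001, 0.115]
force: [0.3, -0.6, 0.1]
grip_width: 0.0514
finger_force: 0.0
clock: 8.55
position: [0.5283, 0.0969, 0.1647]
tool_rot: [3.141, -0.001, 0.115]
force: [-5.4, -6.4, 19.0]
grip_width: 0.0149
finger_force: 89.7
```

```bash
python3 -m inch '[[0,0,-0.004,0,0,-0.08,0],[0,0,-0.007,0,0,-0.16,0],[0,0,-0.01,0,0,-0.24,0],[0,0,-0.013,0,0,-0.32,0],[0,0,-0.016,0,0,-0.4,0],[0,0,-0.019,0,0,-0.48,0],[0,0,-0.022,0,0,-0.56,0],[0,0,-0.025,0,0,-0.64,0],[0,0,-0.028,0,0,-0.72,0],[0,0,-0.031,0,0,-0.8,0],[0,0,-0.031,0,0,-0.8,0]]'
python3 -c "
from h import *
to(0.5277,0.0973,0.163,0.115)"
```

```text
clock: 9.93
position: [0.5287, 0.0967, 0.1712]
tool_rot: [3.139, -0.0, 1.373]
force: [-4.6, -7.3, 18.9]
grip_width: 0.0147
finger_force: 89.5
ROW shift [ 0.002 -0.005  0.041] turn [ 0.001 -0.001  0.801] | t 9.93 pos [0.5287 0.0967 0.1712] yaw 1.373 q7 -0.28
```

```bash
python3 -m inch '[[0,0,-0.004,0,0,-0.08,0],[0,0,-0.007,0,0,-0.16,0],[0,0,-0.01,0,0,-0.24,0],[0,0,-0.013,0,0,-0.32,0],[0,0,-0.016,0,0,-0.4,0],[0,0,-0.019,0,0,-0.48,0],[0,0,-0.022,0,0,-0.56,0],[0,0,-0.025,0,0,-0.64,0],[0,0,-0.027,0,0,-0.7,0],[0,0,-0.027,0,0,-0.7,0]]'
python3 - <<'E'
from h import *
p,r,o=st(); print(o['moment'],p,o['tool_rot'],o['qpos'])
th0=o['tool_rot'][2]
c=np.array([0.5285,0.0968]); 
f=dict(np.load('pics/top0.npz')); P=cloud(f)
# hub/post: points 0.14<z<0.16 near pivot guess
m=(abs(P[...,2]-0.152)<0.012)&(np.hypot(P[...,0]-0.605,P[...,1]-0.2)<0.03); print(m.sum(),np.nanmedian(P[m],0),P[m].min(0),P[m].max(0))
for i in (1,2):
    f=dict(np.load(f'pics/w{i}.npz')); P=cloud(f)
    m=(abs(P[...,2]-0.152)<0.009)&(np.hypot(P[...,0]-0.605,P[...,1]-0.2)<0.03); print(m.sum(), P[m].min(0) if m.any() else '')
s=frame('scene','s1.png'); t=frame('top','t1.png')
a=cv2.resize(t['img'][130:250,170:310],(560,480),interpolation=cv2.INTER_CUBIC); cv2.imwrite('pics/c3.png',a[:,:,::-1])
E
```

```text
clock: 11.18
position: [0.5289, 0.0968, 0.1768]
tool_rot: [3.14, 0.002, 2.472]
force: [-5.5, -7.5, 22.7]
grip_width: 0.0149
finger_force: 89.7
[-0.91282064  0.28727979 -0.04003859] [0.52892295 0.09684849 0.17679258] [3.13997198e+00 2.42904479e-03 2.47184757e+00] [-0.30358653  0.47545798  0.01561948  1.90253814 -0.00883213  0.76094427
  0.6177321 ]
86 [0.60483547 0.19904874 0.14559647] [0.58316534 0.17246032 0.14008727] [0.62068735 0.21484534 0.15466508]
9 [0.59280995 0.19524568 0.14302461]
0
```

Run:
```python
from h import *
f=dict(np.load('pics/top0.npz'));P=cloud(f)
m=(P[...,2]>0.15)&(P[...,2]<.162)&(np.hypot(P[...,0]-0.605,P[...,1]-0.2)<0.035)
p=P[m];print(m.sum(),p.mean(0),p.min(0),p.max(0))
p=p[:,:2]
f=dict(np.load('pics/scene0.npz'));P=cloud(f)
m=(P[...,2]>0.152)&(P[...,2]<.165)&(np.hypot(P[...,0]-0.605,P[...,1]-0.2)<0.03)
p=P[m];print(m.sum(),p.mean(0),p.min(0),p.max(0))
a=frame('scene')['img']
a=cv2.resize(a[140:290,200:360],(640,600),interpolation=cv2.INTER_CUBIC); cv2.imwrite('pics/c4.png',a[:,:,::-1])
```

```text
4 [0.60571    0.19938452 0.15154959] [0.59982312 0.1957133  0.15015532] [0.61210084 0.20186739 0.15466508]<stdin>:8: RuntimeWarning: Mean of empty slice.
  ret = um.true_divide(
Traceback (most recent call last):
ValueError: zero-size array to reduction operation minimum which has no identity
```

```bash
cat >> h.py <<'E'
def arc(piv,c0,ths,g=0,dz=0):
    p,r,o=st(); out=[]
    for t in ths:
        w=np.array(piv)+R.from_euler('z',-t).as_matrix()[:2,:2]@(np.array(c0)-piv)
        d=r.inv().apply([w[0]-c0[0],w[1]-c0[1],dz])/0.2
        out.append([round(x,3) for x in d]+[0,0,round(t/(np.pi/2),3),g])
    print(out)
E
python3 - <<'E'
from h import *
arc([0.606,0.2015],[0.5289,0.0968],np.arange(1,7)*0.1)
E
```

```text
[[np.float64(0.065), np.float64(0.001), np.float64(-0.0), 0, 0, np.float64(0.064), 0], [np.float64(0.13), np.float64(0.008), np.float64(-0.0), 0, 0, np.float64(0.127), 0], [np.float64(0.193), np.float64(0.022), np.float64(-0.0), 0, 0, np.float64(0.191), 0], [np.float64(0.255), np.float64(0.042), np.float64(-0.001), 0, 0, np.float64(0.255), 0], [np.float64(0.314), np.float64(0.068), np.float64(-0.001), 0, 0, np.float64(0.318), 0], [np.float64(0.371), np.float64(0.1), np.float64(-0.001), 0, 0, np.float64(0.382), 0]]
```

```bash
python3 -m inch '[[0.03,0,0,0,0,0.03,0],[0.065,0.001,0,0,0,0.064,0],[0.13,0.008,0,0,0,0.127,0],[0.193,0.022,0,0,0,0.191,0],[0.193,0.022,0,0,0,0.191,0]]'
python3 -c "
from h import *
to(0.5289,0.0968,0.1768,2.472); print(st()[2]['moment'])"
```

```text
clock: 11.9
position: [0.5015, 0.1264, 0.1768]
tool_rot: [3.137, 0.001, 2.171]
force: [-1.0, -1.4, 17.5]
grip_width: 0.015
finger_force: 89.0
ROW shift [-0.2   0.03  0.  ] turn [ 0.003  0.001 -0.192] | t 11.9 pos [0.5015 0.1264 0.1768] yaw 2.171 q7 0.29
[ 0.01018947 -0.72661436 -0.07216488]
```

Run:
```python
from h import *
np.set_printoptions(legacy='1.25')
arc([0.606,0.2015],[0.5015,0.1264],np.arange(1,14)*0.1)
```

```text
[[0.064, 0.002, -0.0, 0, 0, 0.064, 0], [0.128, 0.01, -0.0, 0, 0, 0.127, 0], [0.191, 0.024, -0.0, 0, 0, 0.191, 0], [0.252, 0.045, -0.0, 0, 0, 0.255, 0], [0.31, 0.072, -0.0, 0, 0, 0.318, 0], [0.366, 0.104, 0.0, 0, 0, 0.382, 0], [0.418, 0.142, 0.0, 0, 0, 0.446, 0], [0.466, 0.185, 0.0, 0, 0, 0.509, 0], [0.509, 0.232, 0.0, 0, 0, 0.573, 0], [0.548, 0.283, 0.001, 0, 0, 0.637, 0], [0.581, 0.338, 0.001, 0, 0, 0.7, 0], [0.609, 0.396, 0.001, 0, 0, 0.764, 0], [0.631, 0.457, 0.001, 0, 0, 0.828, 0]]
```

```bash
python3 -m inch '[[0.064,0.002,0,0,0,0.064,0],[0.128,0.01,0,0,0,0.127,0],[0.191,0.024,0,0,0,0.191,0],[0.252,0.045,0,0,0,0.255,0],[0.31,0.072,0,0,0,0.318,0],[0.366,0.104,0,0,0,0.382,0],[0.366,0.104,0,0,0,0.382,0]]'
python3 -m inch '[[0,0,0,0,0,0,0]]'
python3 -c "
from h import *
np.set_printoptions(legacy='1.25')
p,r,o=st(); print(o['moment'],o['qpos'][6]); arc([0.606,0.2015],p[:2],np.arange(1,8)*0.1)"
```

```text
clock: 12.78
position: [0.4792, 0.199, 0.1768]
tool_rot: [3.134, -0.002, 1.571]
force: [12.7, 0.3, 8.5]
grip_width: 0.015
finger_force: 88.4
clock: 12.9
position: [0.4792, 0.1982, 0.1769]
tool_rot: [3.134, -0.002, 1.572]
force: [13.0, -0.0, 8.2]
grip_width: 0.0148
finger_force: 88.3
[-0.32689107 -3.27045779  0.04253074] -0.35354718603374957
[[0.063, 0.002, 0.0, 0, 0, 0.064, 0], [0.126, 0.009, 0.0, 0, 0, 0.127, 0], [0.188, 0.024, 0.001, 0, 0, 0.191, 0], [0.248, 0.044, 0.001, 0, 0, 0.255, 0], [0.306, 0.07, 0.001, 0, 0, 0.318, 0], [0.361, 0.102, 0.002, 0, 0, 0.382, 0], [0.412, 0.139, 0.002, 0, 0, 0.446, 0]]
```

```bash
python3 -m inch '[[0.063,0.012,0,0,0,0.064,0],[0.126,0.02,0,0,0,0.127,0],[0.188,0.035,0,0,0,0.191,0],[0.248,0.055,0,0,0,0.255,0],[0.306,0.082,0,0,0,0.318,0],[0.306,0.082,0,0,0,0.318,0]]'
python3 -c "
from h import *
np.set_printoptions(legacy='1.25')
p,r,o=st(); print(o['moment'],o['qpos'][6]); arc([0.608,0.2015],p[:2],np.arange(1,8)*0.1)"
```

```text
clock: 13.65
position: [0.4942, 0.2596, 0.1765]
tool_rot: [3.139, -0.003, 1.071]
force: [1.9, -1.5, 16.4]
grip_width: 0.0152
finger_force: 72.4
[-0.99274237 -0.65892074 -0.04764114] -0.8452500768613108
[[0.064, 0.001, 0.0, 0, 0, 0.064, 0], [0.127, 0.009, 0.0, 0, 0, 0.127, 0], [0.189, 0.023, 0.001, 0, 0, 0.191, 0], [0.25, 0.044, 0.001, 0, 0, 0.255, 0], [0.308, 0.07, 0.001, 0, 0, 0.318, 0], [0.364, 0.102, 0.001, 0, 0, 0.382, 0], [0.416, 0.139, 0.002, 0, 0, 0.446, 0]]
```

```bash
python3 -m inch '[[0.064,0.002,0,0,0,0.064,0],[0.127,0.01,0,0,0,0.127,0],[0.127,0.01,0,0,0,0.127,0],[0.127,0.01,0,0,0,0.127,0.3],[0.127,0.01,0,0,0,0.127,0.5],[0.127,0.01,0,0,0,0.127,0.6]]'
python3 -m inch '[[0,0,-0.1,0,0,0,0.6],[0,0,-0.3,0,0,0,0.6],[0,0,-0.5,0,0,0,0.5],[0,0,-0.5,0,0,0,0.5]]'
python3 - <<'E'
from h import *
from scipy.optimize import least_squares
p=np.array([[.5285,.0968],[0.5015,0.1264],[0.4942,0.2596]])
print(least_squares(lambda c:np.hypot(*(p-c).T)-0.13,[.606,.2]).x)
to(0.52,-0.20,0.27,0.1); 
f=frame('top','t2.png')
a=cv2.resize(f['img'][130:250,170:390],(800,436),interpolation=cv2.INTER_CUBIC); cv2.imwrite('pics/c5.png',a[:,:,::-1])
E
```

```text
clock: 14.4
position: [0.5064, 0.2799, 0.1753]
tool_rot: [3.141, -0.0, 0.873]
force: [0.1, -0.4, 0.2]
grip_width: 0.0513
finger_force: 0.0
clock: 14.9
position: [0.5074, 0.2803, 0.2778]
tool_rot: [3.141, -0.004, 0.872]
force: [0.5, -0.2, -0.3]
grip_width: 0.0428
finger_force: 0.0
[0.60921316 0.19889497]
ROW shift [-1.799  1.592  0.033] turn [-0.    -0.003  0.492] | t 14.9 pos [0.5074 0.2803 0.2778] yaw 0.872 q7 -1.08
```

View pics/c5.png

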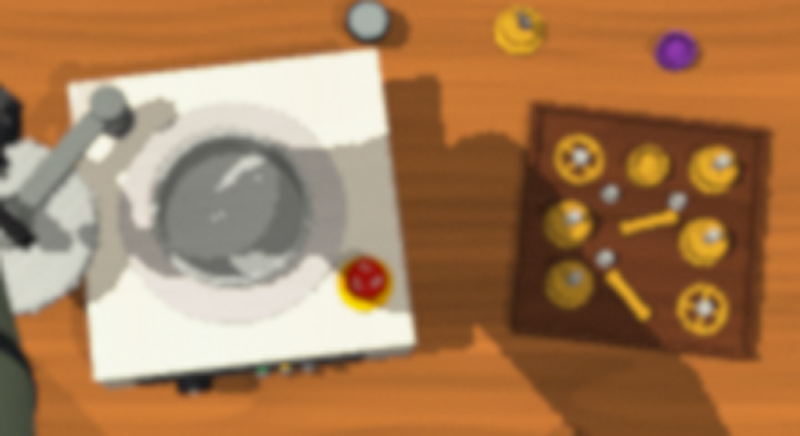

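The lid is aside, the bowl is open and the stop is still down. The four barrels sit in c5 at about (713,167), (703,240), (569,222) and (569,284). The tray is next, seen from two places.

```bash
python3 -m inch '[[-0.2,0.18,0,0,0,0.08,0.4],[-0.4,0.36,0,0,0,0.16,0.4],[-0.6,0.54,0,0,0,0.24,0.4],[-0.8,0.72,0,0,0,0.32,0.4],[-0.95,0.8,0,0,0,0.4,0.4],[-0.95,0.8,0,0,0,0.49,0.4],[-0.95,0.8,0,0,0,0.49,0.4]]'
python3 -c "
from h import *
to(0.50,-0.22,0.27,0.1)"
```

```text
clock: 15.82
position: [0.5064, 0.0315, 0.2743]
tool_rot: [3.141, 0.001, 0.103]
force: [-0.7, 0.3, 0.2]
grip_width: 0.034
finger_force: 0.0
ROW shift [-0.162  1.247  0.023] turn [0.    0.001 0.002] | t 15.82 pos [0.5064 0.0315 0.2743] yaw 0.103 q7 -1.33
```

```bash
python3 -m inch '[[-0.05,0.25,0,0,0,0,0.4],[-0.1,0.5,0,0,0,0,0.4],[-0.13,0.75,0,0,0,0,0.4],[-0.13,1,0,0,0,0,0.4],[-0.13,1,0,0,0,0,0.4],[-0.13,1,0,0,0,0,0.4]]'
python3 -c "
from h import *
f=frame('wrist','w5.png'); np.savez('pics/w5.npz',**f)"
python3 -m inch '[[0,0.25,0,0,0,0,0.4],[0,0.5,0,0,0,0,0.4],[0,0.5,0,0,0,0,0.4],[0,0.5,0,0,0,0,0.4]]'
cat >> h.py <<'E'
def arbors(f,zlo=0.042,zhi=0.062,box=(0.40,0.66,-0.42,-0.13)):
    """arbor tops: bright grey pixels standing at the right height over the tray"""
    P=cloud(f); h=cv2.cvtColor(f['img'],cv2.COLOR_RGB2HSV)
    m=(P[...,2]>zlo)&(P[...,2]<zhi)&(P[...,0]>box[0])&(P[...,0]<box[1])&(P[...,1]>box[2])&(P[...,1]<box[3])&(h[...,1]<110)
    n,l,s,c=cv2.connectedComponentsWithStats(m.astype(np.uint8)); r=[]
    for i in range(1,n):
        if s[i,4]>=15:
            p=P[l==i]; zt=np.percentile(p[:,2],90); q=p[p[:,2]>zt-0.003]; uv=np.argwhere(l==i)[p[:,2]>zt-0.003].mean(0)[::-1]
            r.append((uv,(q.min(0)+q.max(0))/2,s[i,4],zt))
    return r
E
python3 - <<'E'
from h import *
f=frame('wrist','w6.png'); np.savez('pics/w6.npz',**f)
g=dict(np.load('pics/w5.npz'))
A,B=arbors(g),arbors(f)
for n,L in (('w5',A),('w6',B)):
    for uv,p,s,zt in L: print(n,uv.round(1),p.round(4),s,zt.round(4))
for a in A:
    for b in B:
        if np.hypot(*(a[1]-b[1])[:2])<0.012: print('tri',tri([(g,*a[0]),(f,*b[0])]).round(4))
E
```

```text
clock: 16.58
position: [0.5015, -0.1694, 0.2745]
tool_rot: [-3.141, 0.001, 0.106]
force: [-0.8, 0.4, -0.2]
grip_width: 0.0344
finger_force: 0.0
clock: 17.12
position: [0.5121, -0.2681, 0.2747]
tool_rot: [-3.141, 0.0, 0.105]
force: [0.4, 0.4, 0.3]
grip_width: 0.0341
finger_force: 0.0
w5 [399.3 110.6] [ 0.5844 -0.3372  0.0506] 80 0.0518
w5 [282.3 141.1] [ 0.5335 -0.2033  0.0516] 55 0.0524
w5 [376.5 164.8] [ 0.5167 -0.3253  0.0513] 67 0.0522
w5 [276.  183.9] [ 0.4791 -0.2022  0.0512] 54 0.0522
w6 [316.5 110.9] [ 0.5843 -0.3375  0.0513] 65 0.0522
w6 [201.9 141.3] [ 0.5339 -0.2031  0.0514] 58 0.0523
w6 [298. 165.] [ 0.517  -0.3254  0.0511] 55 0.052
w6 [199. 184.] [ 0.4791 -0.2026  0.0514] 55 0.0523
tri [ 0.5844 -0.3379  0.0495]
tri [ 0.5339 -0.2031  0.0504]
tri [ 0.5168 -0.3257  0.0497]
tri [ 0.4789 -0.2024  0.0502]
```

View pics/w6.png

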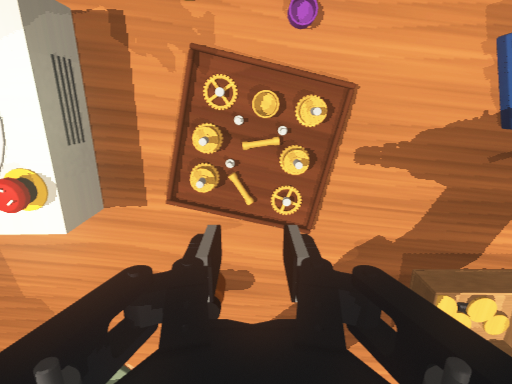

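w6 shows the tray contents undisturbed, with arbor tops at (316,111), (202,141), (298,165) and (199,184). The tops triangulate to z≈0.050, against 0.051 expected. I'll grasp the first at (0.5844,-0.3376).

```bash
python3 -c "
from h import *
to(0.5844,-0.3376,0.12,0.105);to(0.5844,-0.3376,0.049,0.105)
f=frame('top'); P=cloud(f); 
for lo,hi in ((0.05,0.062),(0.114,0.126)):
    m=(P[...,2]>lo)&(P[...,2]<hi)&(np.hypot(P[...,0]-.5275,P[...,1]-.097)<0.075); p=P[m]; print(m.sum(),p.mean(0),(p.min(0)+p.max(0))/2, np.ptp(p,0)); print(cv2.minEnclosingCircle(p[:,:2].astype(np.float32)))
"
```

```text
ROW shift [0.322 0.386 0.774] turn [-0.001  0.     0.   ] | t 17.18 pos [ 0.5122 -0.2678  0.2749] yaw 0.106 q7 -0.73
ROW shift [0.322 0.386 1.129] turn [-0.001  0.     0.   ] | t 17.18 pos [ 0.5122 -0.2678  0.2749] yaw 0.106 q7 -0.73
990 [0.53208061 0.0994518  0.05549551] [0.53272149 0.09866022 0.05600577] [0.11255203 0.11908913 0.01186716]
((0.5298429727554321, 0.0988544449210167), 0.06172484531998634)
250 [0.52238014 0.09854467 0.11860307] [0.52563887 0.09852723 0.11994565] [0.1353429  0.13230558 0.01187614]
((0.5256005525588989, 0.09758040308952332), 0.06825582683086395)
```

```bash
python3 -m inch '[[0.16,0.2,0.2,0,0,0,0.4],[0.322,0.386,0.4,0,0,0,0.4],[0.322,0.386,0.6,0,0,0,0.4],[0.322,0.386,0.77,0,0,0,0.35],[0.322,0.386,0.77,0,0,0,0.35],[0.322,0.386,0.77,0,0,0,0.35]]' 40
python3 -c "
from h import *
to(0.5844,-0.3376,0.049,0.105)"
```

```text
clock: 17.98
position: [0.5846, -0.3394, 0.1228]
tool_rot: [3.141, -0.001, 0.104]
force: [-0.8, 0.8, 0.8]
grip_width: 0.03
finger_force: 0.0
ROW shift [-0.001 -0.009  0.369] turn [ 0.001 -0.001 -0.001] | t 17.98 pos [ 0.5846 -0.3394  0.1228] yaw 0.104 q7 -0.6
```

```bash
python3 -m inch '[[0,-0.009,0.15,0,0,0,0.35],[0,-0.009,0.26,0,0,0,0.35],[0,-0.009,0.33,0,0,0,0.35],[0,-0.009,0.369,0,0,0,0.35],[0,-0.009,0.369,0,0,0,0.35],[0,-0.009,0.369,0,0,0,0.2],[0,-0.009,0.369,0,0,0,0],[0,-0.009,0.369,0,0,0,0],[0,-0.009,0.369,0,0,0,0]]' 40
python3 -m inch '[[0,0,-0.03,0,0,0,0],[0,0,-0.1,0,0,0,0],[0,0,-0.2,0,0,0,0]]'
```

```text
clock: 19.1
position: [0.5839, -0.3382, 0.0478]
tool_rot: [3.141, -0.001, 0.103]
force: [0.5, 0.4, 5.4]
grip_width: 0.0079
finger_force: 39.6
clock: 19.48
position: [0.5835, -0.3378, 0.0884]
tool_rot: [-3.141, 0.0, 0.103]
force: [-0.1, 0.5, -0.5]
grip_width: 0.0083
finger_force: 39.1
```

```bash
python3 -m inch '[[0,0,-0.25,0,0,0,0],[0,0,-0.5,0,0,0,0],[0,-0.1,-0.75,0,0,0,0],[-0.02,-0.3,-0.8,0,0,0,0],[-0.05,-0.55,-0.8,0,0,0,0],[-0.08,-0.8,-0.8,0,0,0,0],[-0.1,-1,-0.8,0,0,0,0],[-0.1,-1,-0.8,0,0,0,0]]' 40
python3 -c "
from h import *
to(0.5645,0.0975,0.24,0.105)"
```

```text
clock: 20.48
position: [0.5431, -0.1379, 0.2485]
tool_rot: [-3.14, -0.001, 0.107]
force: [0.3, -2.2, -1.3]
grip_width: 0.0083
finger_force: 39.2
ROW shift [ 0.232 -1.159  0.045] turn [-0.001 -0.001  0.001] | t 20.48 pos [ 0.5431 -0.1379  0.2485] yaw 0.107 q7 -0.93
```

```bash
python3 -m inch '[[0.05,-0.2,0,0,0,0,0],[0.1,-0.4,0,0,0,0,0],[0.15,-0.65,0,0,0,0,0],[0.2,-0.85,0.04,0,0,0,0],[0.23,-1,0.04,0,0,0,0],[0.23,-1,0.04,0,0,0,0],[0.23,-1,0.04,0,0,0,0]]' 40
python3 -c "
from h import *
to(0.5645,0.0975,0.14,0.105);to(0.5645,0.0975,0.098,0.105)"
```

```text
clock: 21.35
position: [0.5686, 0.0614, 0.24]
tool_rot: [3.141, -0.001, 0.102]
force: [0.5, -0.4, -0.2]
grip_width: 0.0083
finger_force: 39.2
ROW shift [-0.002 -0.182  0.5  ] turn [ 0.    -0.    -0.002] | t 21.35 pos [0.5686 0.0614 0.24  ] yaw 0.102 q7 -1.28
ROW shift [-0.002 -0.182  0.71 ] turn [ 0.    -0.    -0.002] | t 21.35 pos [0.5686 0.0614 0.24  ] yaw 0.102 q7 -1.28
```

```bash
python3 -m inch '[[0,-0.12,0,0,0,0,0],[0,-0.182,0.05,0,0,0,0],[0,-0.182,0.2,0,0,0,0],[0,-0.182,0.35,0,0,0,0],[0,-0.182,0.5,0,0,0,0],[0,-0.182,0.6,0,0,0,0],[0,-0.182,0.66,0,0,0,0],[0,-0.182,0.69,0,0,0,0],[0,-0.182,0.71,0,0,0,0],[0,-0.182,0.71,0,0,0,0]]' 40
python3 -c "
from h import *
to(0.5645,0.0975,0.097,0.105)"
```

```text
clock: 22.6
position: [0.5648, 0.0989, 0.0976]
tool_rot: [-3.141, -0.0, 0.103]
force: [-0.2, 0.4, -1.6]
grip_width: 0.0081
finger_force: 39.3
ROW shift [-0.002  0.007  0.003] turn [-0.    -0.    -0.001] | t 22.6 pos [0.5648 0.0989 0.0976] yaw 0.103 q7 -1.22
```

```bash
python3 -m inch '[[0,0,0.007,0,0,0,0],[0,0,0.007,0,0,0,0],[0,0,0.007,0,0,0,0.15],[0,0,0.007,0,0,0,0.3],[0,0,0.007,0,0,0,0.3],[0,0,-0.15,0,0,0,0.3],[0,0,-0.4,0,0,0,0.3],[0,0,-0.7,0,0,0,0.3],[0,0.3,-0.8,0,0,0,0.3],[0,0.6,-0.85,0,0,0,0.3],[0,0.9,-0.85,0,0,0,0.3],[-0.1,1,-0.85,0,0,0,0.3],[-0.1,1,-0.85,0,0,0,0.3]]' 40
python3 - <<'E'
from h import *
f=frame('wrist','w7.png')
for uv,p,s,zt in arbors(f): print(uv.round(1),p.round(4),s,zt.round(4))
t=frame('top'); P=cloud(t); m=(np.hypot(P[...,0]-.5275,P[...,1]-.0975)<0.058)&(P[...,2]>0.07); p=P[m]; print('bowl',m.sum(),p.mean(0),p.max(0))
to(0.50,-0.27,0.27,0.1)
E
```

```text
clock: 24.22
position: [0.5642, -0.1044, 0.2676]
tool_rot: [3.141, 0.0, 0.099]
force: [-0.1, 0.6, 0.5]
grip_width: 0.0258
finger_force: 0.0
[326.7 195.9] [ 0.5342 -0.2027  0.051 ] 60 0.0523
[417.1 217.1] [ 0.5172 -0.3253  0.0509] 72 0.0519
[319.1 235. ] [ 0.4794 -0.2018  0.0516] 57 0.052
bowl 90 [0.56207943 0.0990621  0.07943084] [0.58032172 0.11551756 0.10296068]
ROW shift [-0.412  0.804 -0.014] turn [-0.    -0.     0.002] | t 24.32 pos [ 0.5655 -0.1016  0.2673] yaw 0.103 q7 -1.02
```

The first barrel stands in the bowl at (0.562,0.099). The other three haven't moved. Next is A2 (0.534,-0.203).

```bash
python3 -c "
from h import *
to(0.534,-0.2030,0.12,0.103)"
python3 -m inch '[[-0.1,0.2,0.2,0,0,0,0.3],[-0.207,0.4,0.4,0,0,0,0.3],[-0.207,0.488,0.6,0,0,0,0.3],[-0.207,0.488,0.73,0,0,0,0.35],[-0.207,0.488,0.73,0,0,0,0.35],[-0.207,0.488,0.73,0,0,0,0.35]]' 40
python3 -c "
from h import *
to(0.534,-0.2030,0.048,0.103)"
```

```text
ROW shift [-0.209  0.488  0.736] turn [-0. -0.  0.] | t 24.32 pos [ 0.5655 -0.1016  0.2673] yaw 0.103 q7 -1.02
clock: 25.08
position: [0.5349, -0.2029, 0.1223]
tool_rot: [3.141, -0.001, 0.104]
force: [-0.4, 0.6, 0.4]
grip_width: 0.0299
finger_force: 0.0
ROW shift [-0.005 -0.     0.371] turn [ 0.    -0.001  0.001] | t 25.07 pos [ 0.5349 -0.2029  0.1223] yaw 0.104 q7 -0.71
```

```bash
python3 -m inch '[[-0.004,0,0.15,0,0,0,0.35],[-0.004,0,0.26,0,0,0,0.35],[-0.004,0,0.33,0,0,0,0.35],[-0.004,0,0.37,0,0,0,0.35],[-0.004,0,0.37,0,0,0,0.35],[-0.004,0,0.37,0,0,0,0.2],[-0.004,0,0.37,0,0,0,0],[-0.004,0,0.37,0,0,0,0],[-0.004,0,0.37,0,0,0,0],[-0.004,0,0.33,0,0,0,0],[-0.004,0,0.2,0,0,0,0],[-0.004,0,-0.05,0,0,0,0],[-0.004,0,-0.3,0,0,0,0],[0,0,-0.55,0,0,0,0],[0,-0.2,-0.6,0,0,0,0],[-0.02,-0.45,-0.6,0,0,0,0],[-0.04,-0.7,-0.6,0,0,0,0],[-0.08,-0.9,-0.6,0,0,0,0],[-0.1,-1,-0.6,0,0,0,0],[-0.1,-1,-0.6,0,0,0,0]]' 40
python3 -c "
from h import *
to(0.4905,0.0975,0.24,0.105)"
```

```text
clock: 27.58
position: [0.4933, -0.0052, 0.2416]
tool_rot: [-3.141, 0.0, 0.105]
force: [-0.5, 0.5, -0.7]
grip_width: 0.0084
finger_force: 39.3
ROW shift [ 0.04  -0.512  0.008] turn [-0.  0.  0.] | t 27.57 pos [ 0.4933 -0.0052  0.2416] yaw 0.105 q7 -1.19
```

```bash
python3 -m inch '[[0.02,-0.25,0,0,0,0,0],[0.04,-0.48,0,0,0,0,0],[0.04,-0.512,0.1,0,0,0,0],[0.04,-0.512,0.25,0,0,0,0],[0.04,-0.512,0.4,0,0,0,0],[0.04,-0.512,0.55,0,0,0,0],[0.04,-0.512,0.64,0,0,0,0],[0.04,-0.512,0.69,0,0,0,0],[0.04,-0.512,0.715,0,0,0,0],[0.04,-0.512,0.725,0,0,0,0],[0.04,-0.512,0.725,0,0,0,0]]' 40
python3 -m inch '[[0,0,0,0,0,0,0.15],[0,0,0,0,0,0,0.3],[0,0,0,0,0,0,0.3],[0,0,-0.15,0,0,0,0.3],[0,0,-0.4,0,0,0,0.3],[0,0,-0.7,0,0,0,0.3],[0,0.3,-0.8,0,0,0,0.3],[0.1,0.6,-0.85,0,0,0,0.3],[0.2,0.9,-0.85,0,0,0,0.3],[0.3,1,-0.85,0,0,0,0.3],[0.3,1,-0.85,0,0,0,0.3]]' 40
python3 - <<'E'
from h import *
f=frame('wrist','w8.png')
for uv,p,s,zt in arbors(f): print(uv.round(1),p.round(4),s,zt.round(4))
t=frame('top'); P=cloud(t); m=(np.hypot(P[...,0]-.5275,P[...,1]-.0975)<0.058)&(P[...,2]>0.07); 
n,l,s,c=cv2.connectedComponentsWithStats(m.astype(np.uint8))
for i in range(1,n): p=P[l==i]; print('bowl',s[i,4],p.mean(0),p.max(0))
to(0.517,-0.3255,0.12,0.103)
E
```

```text
clock: 28.95
position: [0.4913, 0.0961, 0.0967]
tool_rot: [-3.141, -0.001, 0.103]
force: [0.5, 0.3, -0.8]
grip_width: 0.008
finger_force: 39.3
clock: 30.32
position: [0.5719, -0.0988, 0.2661]
tool_rot: [3.14, 0.0, 0.1]
force: [-1.0, 0.7, -1.4]
grip_width: 0.0258
finger_force: 0.0
[420.2 223.5] [ 0.5168 -0.3249  0.0509] 72 0.0518
[322.3 241.2] [ 0.4792 -0.2022  0.051 ] 58 0.0521
bowl 89 [0.56257639 0.09928577 0.07929824] [0.58061139 0.11536954 0.10238814]
bowl 23 [0.49800915 0.10403936 0.07820792] [0.50633302 0.11142927 0.09929389]
ROW shift [-0.385  1.111  0.73 ] turn [-0.  0. -0.] | t 30.43 pos [ 0.571  -0.0966  0.266 ] yaw 0.103 q7 -1.01
```

```bash
python3 -m inch '[[-0.1,0.25,0.1,0,0,0,0.3],[-0.2,0.5,0.2,0,0,0,0.3],[-0.3,0.75,0.4,0,0,0,0.3],[-0.38,1,0.6,0,0,0,0.35],[-0.38,1,0.73,0,0,0,0.35],[-0.38,1,0.73,0,0,0,0.35],[-0.38,1,0.73,0,0,0,0.35]]' 40
python3 -c "
from h import *
to(0.517,-0.3252,0.048,0.103)"
```

```text
clock: 31.3
position: [0.5172, -0.3023, 0.1216]
tool_rot: [3.141, -0.001, 0.105]
force: [-0.6, 1.4, 0.4]
grip_width: 0.0297
finger_force: 0.0
ROW shift [-0.013  0.114  0.368] turn [ 0.    -0.001  0.001] | t 31.3 pos [ 0.5172 -0.3023  0.1216] yaw 0.105 q7 -0.54
```

```bash
python3 -m inch '[[-0.013,0.114,0,0,0,0,0.35],[-0.013,0.114,0.15,0,0,0,0.35],[-0.013,0.114,0.26,0,0,0,0.35],[-0.013,0.114,0.33,0,0,0,0.35],[-0.013,0.114,0.368,0,0,0,0.35],[-0.013,0.114,0.368,0,0,0,0.35],[-0.013,0.114,0.368,0,0,0,0.2],[-0.013,0.114,0.368,0,0,0,0],[-0.013,0.114,0.368,0,0,0,0],[-0.013,0.114,0.368,0,0,0,0],[-0.013,0.114,0.33,0,0,0,0],[-0.013,0.114,0.2,0,0,0,0],[-0.013,0.114,-0.05,0,0,0,0],[-0.013,0.114,-0.3,0,0,0,0],[0,0,-0.55,0,0,-0.08,0],[0,-0.2,-0.6,0,0,-0.16,0],[0,-0.45,-0.6,0,0,-0.24,0],[0,-0.7,-0.6,0,0,-0.32,0],[0,-0.9,-0.6,0,0,-0.4,0],[0,-1,-0.6,0,0,-0.4,0]]' 40
python3 -c "
from h import *
to(0.5275,0.0605,0.24,1.67)"
```

```text
clock: 33.8
position: [0.4954, -0.1024, 0.2409]
tool_rot: [-3.141, -0.001, 0.735]
force: [0.9, -0.4, -1.2]
grip_width: 0.0085
finger_force: 39.1
ROW shift [ 0.665 -0.496  0.005] turn [ 0.    -0.001 -0.595] | t 33.8 pos [ 0.4954 -0.1024  0.2409] yaw 0.735 q7 -0.47
```

```bash
python3 -m inch '[[0.16,-0.12,0,0,0,-0.1,0],[0.33,-0.25,0,0,0,-0.2,0],[0.5,-0.37,0,0,0,-0.3,0],[0.665,-0.496,0,0,0,-0.4,0],[0.665,-0.496,0,0,0,-0.5,0],[0.665,-0.496,0,0,0,-0.595,0],[0.665,-0.496,0,0,0,-0.595,0],[0.665,-0.496,0,0,0,-0.595,0]]' 40
python3 -c "
from h import *
to(0.5275,0.0605,0.097,1.67)"
```

```text
clock: 34.8
position: [0.5284, 0.0579, 0.2405]
tool_rot: [3.141, 0.0, 1.662]
force: [-0.5, 0.4, -0.9]
grip_width: 0.0082
finger_force: 39.2
ROW shift [ 0.013 -0.004  0.718] turn [ 0.     0.    -0.005] | t 34.8 pos [0.5284 0.0579 0.2405] yaw 1.662 q7 0.02
```

```bash
python3 -m inch '[[0.013,-0.004,0.1,0,0,0,0],[0.013,-0.004,0.25,0,0,0,0],[0.013,-0.004,0.4,0,0,0,0],[0.013,-0.004,0.55,0,0,0,0],[0.013,-0.004,0.64,0,0,0,0],[0.013,-0.004,0.69,0,0,0,0],[0.013,-0.004,0.71,0,0,0,0],[0.013,-0.004,0.72,0,0,0,0],[0.013,-0.004,0.72,0,0,0,0]]' 40
python3 -m inch '[[0,0,0,0,0,0,0.15],[0,0,0,0,0,0,0.3],[0,0,0,0,0,0,0.3],[0,0,-0.15,0,0,0,0.3],[0,0,-0.4,0,0,0,0.3],[0,0,-0.7,0,0,0,0.3],[-0.3,0,-0.8,0,0,0.1,0.3],[-0.6,0,-0.85,0,0,0.2,0.3],[-0.8,0,-0.85,0,0,0.3,0.3],[-1,0,-0.85,0,0,0.4,0.3],[-1,0,-0.85,0,0,0.5,0.3],[-1,0,-0.85,0,0,0.6,0.3],[-1,0,-0.85,0,0,0.7,0.3],[-1,0,-0.85,0,0,0.8,0.3],[-1,0,-0.85,0,0,0.9,0.3],[-1,0,-0.85,0,0,1,0.3],[-1,0,-0.85,0,0,1,0.3]]' 40
python3 - <<'E'
from h import *
f=frame('wrist','w9.png')
for uv,p,s,zt in arbors(f): print(uv.round(1),p.round(4),s,zt.round(4))
t=frame('top','t3.png'); P=cloud(t); m=(np.hypot(P[...,0]-.5275,P[...,1]-.0975)<0.058)&(P[...,2]>0.07); 
n,l,s,c=cv2.connectedComponentsWithStats(m.astype(np.uint8))
for i in range(1,n): p=P[l==i]; print('bowl',s[i,4],p.mean(0),p.max(0))
to(0.4792,-0.2022,0.12,0.103)
E
```

```text
clock: 35.92
position: [0.5277, 0.0607, 0.0967]
tool_rot: [3.141, -0.0, 1.666]
force: [-0.1, -0.1, -1.1]
grip_width: 0.0083
finger_force: 39.2
clock: 38.05
position: [0.5464, -0.1382, 0.2662]
tool_rot: [3.141, 0.0, 0.096]
force: [0.2, -0.1, -0.7]
grip_width: 0.0255
finger_force: 0.0
[296.  220.6] [ 0.479  -0.2018  0.051 ] 56 0.0521
bowl 91 [0.56237371 0.09919415 0.07961092] [0.57971043 0.1151056  0.10373165]
bowl 95 [0.52368694 0.06358175 0.07944821] [0.54177434 0.08005347 0.10331425]
bowl 91 [0.48926224 0.09660825 0.07970648] [0.50649163 0.11142259 0.10254898]
ROW shift [-0.366  0.285  0.731] turn [ 0.     0.    -0.002] | t 38.15 pos [ 0.5464 -0.1383  0.2663] yaw 0.099 q7 -0.94
```

Three barrels are in. The last one is at (0.479,-0.202).

```bash
python3 -m inch '[[-0.15,0.12,0.2,0,0,0,0.3],[-0.3,0.25,0.4,0,0,0,0.3],[-0.366,0.285,0.6,0,0,0,0.35],[-0.366,0.285,0.73,0,0,0,0.35],[-0.366,0.285,0.73,0,0,0,0.35],[-0.366,0.285,0.73,0,0,0,0.35]]' 40
python3 -c "
from h import *
to(0.4792,-0.2022,0.048,0.103)"
```

```text
clock: 38.9
position: [0.4795, -0.2023, 0.1213]
tool_rot: [3.141, -0.001, 0.096]
force: [0.6, -0.0, -0.1]
grip_width: 0.0301
finger_force: 0.0
ROW shift [-0.002 -0.001  0.366] turn [ 0.    -0.001 -0.004] | t 38.9 pos [ 0.4795 -0.2023  0.1213] yaw 0.096 q7 -0.65
```

```bash
python3 -m inch '[[0,0,0.15,0,0,0,0.35],[0,0,0.26,0,0,0,0.35],[0,0,0.33,0,0,0,0.35],[0,0,0.367,0,0,0,0.35],[0,0,0.367,0,0,0,0.35],[0,0,0.367,0,0,0,0.2],[0,0,0.367,0,0,0,0],[0,0,0.367,0,0,0,0],[0,0,0.367,0,0,0,0],[0,0,0.33,0,0,0,0],[0,0,0.2,0,0,0,0],[0,0,-0.05,0,0,0,0],[0,0,-0.3,0,0,0,0],[0.05,0,-0.55,0,0,-0.08,0],[0.1,-0.2,-0.6,0,0,-0.16,0],[0.15,-0.45,-0.6,0,0,-0.24,0],[0.2,-0.7,-0.6,0,0,-0.32,0],[0.25,-0.9,-0.6,0,0,-0.4,0],[0.3,-1,-0.6,0,0,-0.5,0],[0.3,-1,-0.6,0,0,-0.5,0]]' 40
python3 -c "
from h import *
to(0.5275,0.1345,0.24,1.67)"
```

```text
clock: 41.4
position: [0.5198, 0.0041, 0.2405]
tool_rot: [-3.141, -0.0, 0.884]
force: [-0.6, -0.1, -1.1]
grip_width: 0.0081
finger_force: 39.3
ROW shift [ 0.528 -0.383  0.003] turn [-0.  -0.  -0.5] | t 41.4 pos [0.5198 0.0041 0.2405] yaw 0.884 q7 -0.54
```

```bash
python3 -m inch '[[0.13,-0.1,0,0,0,-0.1,0],[0.26,-0.2,0,0,0,-0.2,0],[0.4,-0.3,0,0,0,-0.3,0],[0.528,-0.383,0,0,0,-0.4,0],[0.528,-0.383,0,0,0,-0.5,0],[0.528,-0.383,0,0,0,-0.5,0],[0.528,-0.383,0,0,0,-0.5,0]]' 40
python3 -c "
from h import *
to(0.5275,0.1345,0.097,1.67)"
```

```text
clock: 42.28
position: [0.5279, 0.1318, 0.2404]
tool_rot: [-3.141, 0.0, 1.66]
force: [-0.2, 0.2, -0.2]
grip_width: 0.0081
finger_force: 39.3
ROW shift [ 0.014 -0.001  0.717] turn [-0.     0.    -0.006] | t 42.27 pos [0.5279 0.1318 0.2404] yaw 1.66 q7 -0.1
```

```bash
python3 -m inch '[[0.014,0,0.1,0,0,0,0],[0.014,0,0.25,0,0,0,0],[0.014,0,0.4,0,0,0,0],[0.014,0,0.55,0,0,0,0],[0.014,0,0.64,0,0,0,0],[0.014,0,0.69,0,0,0,0],[0.014,0,0.71,0,0,0,0],[0.014,0,0.72,0,0,0,0],[0.014,0,0.72,0,0,0,0]]' 40
python3 -m inch '[[0,0,0,0,0,0,0.15],[0,0,0,0,0,0,0.3],[0,0,0,0,0,0,0.3],[0,0,-0.15,0,0,0,0.3],[0,0,-0.4,0,0,0,0.3],[0,0,-0.7,0,0,0,0.3],[-0.3,0,-0.85,0,0,0,0.5],[-0.4,0,-0.85,0,0,0,0.6],[-0.4,0,-0.85,0,0,0,0.6]]' 40
python3 - <<'E'
from h import *
t=frame('top','t4.png'); P=cloud(t); m=(np.hypot(P[...,0]-.5275,P[...,1]-.0975)<0.058)&(P[...,2]>0.07)&(P[...,2]<0.11); 
n,l,s,c=cv2.connectedComponentsWithStats(m.astype(np.uint8))
for i in range(1,n): p=P[l==i]; print('bowl',s[i,4],p.mean(0),p.max(0))
f=frame('wrist','w10.png'); P=cloud(f); g=cv2.cvtColor(f['img'],cv2.COLOR_RGB2GRAY)
b=((P[...,2]>0.176)&(P[...,2]<0.21)&(g<80)&(P[...,1]>0.2)).astype(np.uint8)
n,l,s,cc=cv2.connectedComponentsWithStats(b); i=1+s[1:,4].argmax(); q=P[l==i]; q=q[q[:,2]>np.nanpercentile(q[:,2],60)-0.004]
r=cv2.minAreaRect(q[:,:2].astype(np.float32)); print('bar',s[i],'z',np.nanpercentile(q[:,2],[10,50,90]),r)
to(0.507,0.28,0.27,0.87)
E
```

```text
clock: 43.4
position: [0.5278, 0.1357, 0.0967]
tool_rot: [3.141, -0.0, 1.666]
force: [1.0, -0.1, -0.6]
grip_width: 0.0083
finger_force: 39.3
clock: 44.52
position: [0.5354, 0.0542, 0.2669]
tool_rot: [3.141, 0.0, 1.663]
force: [0.2, 0.6, -0.8]
grip_width: 0.051
finger_force: 0.0Traceback (most recent call last):
  File "<stdin>", line 7, in <module>
ValueError: attempt to get argmax of an empty sequence
```

View pics/w10.png

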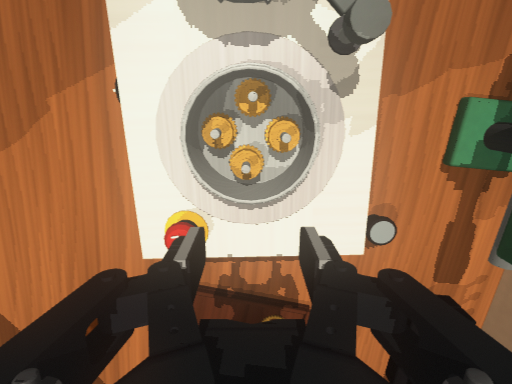

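All four barrels stand upright in the bowl: arbors at (253,97), (215,133), (286,138) and (246,168). Back to the lid.

```bash
python3 -c "
from h import *
to(0.49,0.25,0.29,0.87)"
```

```text
ROW shift [ 0.984 -0.133 -0.119] turn [-0.    -0.     0.507] | t 44.62 pos [0.5351 0.0565 0.2662] yaw 1.666 q7 0.04
```

```bash
python3 -m inch '[[0.1,0,-0.12,0,0,0.08,0.6],[0.3,-0.05,-0.12,0,0,0.16,0.6],[0.5,-0.08,-0.12,0,0,0.24,0.6],[0.7,-0.1,-0.12,0,0,0.32,0.6],[0.9,-0.133,-0.12,0,0,0.4,0.6],[0.984,-0.133,-0.12,0,0,0.507,0.6],[0.984,-0.133,-0.12,0,0,0.507,0.6],[0.984,-0.133,-0.12,0,0,0.507,0.6]]' 60
cat >> h.py <<'E'
def bar(f,zlo=0.165,zhi=0.21):
    P=cloud(f); g=cv2.cvtColor(f['img'],cv2.COLOR_RGB2GRAY)
    b=((P[...,2]>zlo)&(P[...,2]<zhi)&(g<80)).astype(np.uint8)
    n,l,s,cc=cv2.connectedComponentsWithStats(b); i=1+s[1:,4].argmax(); q=P[l==i]; q=q[q[:,2]>np.nanpercentile(q[:,2],60)-0.004]
    r=cv2.minAreaRect(q[:,:2].astype(np.float32)); print('bar',s[i],cc[i].round(1),'z',np.nanpercentile(q[:,2],[10,50,90]),r,'long axis',np.degrees(np.arctan2(*np.linalg.svd(q[:,:2]-q[:,:2].mean(0))[2][0][::-1])))
E
python3 - <<'E'
from h import *
f=frame('wrist','w11.png'); bar(f); to(0.507,0.28,0.1755,0.87)
E
```

```text
clock: 45.62
position: [0.4899, 0.249, 0.2901]
tool_rot: [3.141, 0.001, 0.873]
force: [-0.0, 0.1, 0.6]
grip_width: 0.0512
finger_force: 0.0
bar [ 236  110   19   79 1429] [244.8 148.5] z [0.18526837 0.18667691 0.18765056] ((0.5074660778045654, 0.2805323600769043), (0.0642782673239708, 0.014936033636331558), 49.08833694458008) long axis -130.96879548166524
ROW shift [ 0.174 -0.036  0.574] turn [0.    0.    0.001] | t 45.67 pos [0.4901 0.2487 0.2902] yaw 0.872 q7 -1.07
```

```bash
python3 -m inch '[[0.09,-0.018,0,0,0,0.009,0.6],[0.175,-0.034,0.1,0,0,0.009,0.6],[0.175,-0.034,0.3,0,0,0.009,0.6],[0.175,-0.034,0.48,0,0,0.009,0.6],[0.175,-0.034,0.57,0,0,0.009,0.6],[0.175,-0.034,0.57,0,0,0.009,0.6],[0.175,-0.034,0.57,0,0,0.009,0.3],[0.175,-0.034,0.57,0,0,0.009,0.15],[0.175,-0.034,0.57,0,0,0.009,0],[0.175,-0.034,0.57,0,0,0.009,0],[0.175,-0.034,0.57,0,0,0.009,0],[0.175,-0.034,0.57,0,0,0.009,0]]' 60
python3 -c "
from h import *
from scipy.optimize import least_squares
np.set_printoptions(legacy='1.25')
q=np.array([[.528,.0970],[0.5015,0.1264],[0.4942,0.2596],[.5072,.2803]])
piv=least_squares(lambda c:np.hypot(*(q-c).T)-0.13,[.606,.2]).x; print(piv,np.hypot(*(q-piv).T))
p,r,o=st(); print(p,o['tool_rot'],o['moment']); 
ang=lambda v:np.arctan2(v[1],v[0]); print('theta now',(ang(np.array([.528,.097])-piv)-ang(p[:2]-piv)))
arc(piv,p[:2],-np.arange(1,17)*0.1)"
```

```text
clock: 47.18
position: [0.5082, 0.2807, 0.1773]
tool_rot: [3.141, -0.002, 0.855]
force: [0.9, -2.1, 8.3]
grip_width: 0.0145
finger_force: 61.7
[0.60900909 0.19903181] [0.13028032 0.1297443  0.12980614 0.13026746]
[0.50815162 0.28066041 0.1773043 ] [ 3.14085062e+00 -1.81092397e-03  8.55357727e-01] [-0.44105048 -0.35994975 -0.04526095]
theta now -4.70302182720016
[[-0.065, 0.006, -0.0, 0, 0, -0.064, 0], [-0.128, 0.017, -0.0, 0, 0, -0.127, 0], [-0.191, 0.036, -0.0, 0, 0, -0.191, 0], [-0.251, 0.06, -0.0, 0, 0, -0.255, 0], [-0.308, 0.09, -0.0, 0, 0, -0.318, 0], [-0.362, 0.126, -0.001, 0, 0, -0.382, 0], [-0.412, 0.167, -0.001, 0, 0, -0.446, 0], [-0.458, 0.213, -0.001, 0, 0, -0.509, 0], [-0.499, 0.263, -0.001, 0, 0, -0.573, 0], [-0.535, 0.317, -0.001, 0, 0, -0.637, 0], [-0.565, 0.375, -0.001, 0, 0, -0.7, 0], [-0.59, 0.435, -0.001, 0, 0, -0.764, 0], [-0.608, 0.497, -0.001, 0, 0, -0.828, 0], [-0.62, 0.561, -0.001, 0, 0, -0.891, 0], [-0.626, 0.625, -0.001, 0, 0, -0.955, 0], [-0.625, 0.69, -0.001, 0, 0, -1.019, 0]]
```

```bash
python3 -m inch '[[-0.065,0.006,0,0,0,-0.064,0],[-0.128,0.017,0,0,0,-0.127,0],[-0.191,0.036,0,0,0,-0.191,0],[-0.251,0.06,0,0,0,-0.255,0],[-0.308,0.09,0,0,0,-0.318,0],[-0.362,0.126,0,0,0,-0.382,0],[-0.412,0.167,0,0,0,-0.446,0],[-0.458,0.213,0,0,0,-0.509,0],[-0.499,0.263,0,0,0,-0.573,0],[-0.499,0.263,0,0,0,-0.573,0]]' 60
python3 -c "
from h import *
np.set_printoptions(legacy='1.25')
piv=np.array([.609,.199])
p,r,o=st(); print(p,o['tool_rot'],o['moment']); 
ang=lambda v:np.arctan2(v[1],v[0]); print('theta now',(ang(np.array([.528,.097])-piv)-ang(p[:2]-piv))%6.283)
arc(piv,p[:2],-np.arange(1,8)*0.1)"
```

```text
clock: 48.42
position: [0.4827, 0.1699, 0.1773]
tool_rot: [3.139, -0.0, 1.756]
force: [1.8, -0.3, 6.7]
grip_width: 0.0148
finger_force: 61.6
[0.48270197 0.16989689 0.17728713] [ 3.13934233e+00 -3.84966140e-04  1.75552194e+00] [-0.17836936 -0.37407332 -0.19252153]
theta now 0.6731738344114913
[[-0.065, 0.006, -0.0, 0, 0, -0.064, 0], [-0.128, 0.018, -0.0, 0, 0, -0.127, 0], [-0.19, 0.037, 0.0, 0, 0, -0.191, 0], [-0.25, 0.062, 0.0, 0, 0, -0.255, 0], [-0.307, 0.092, 0.0, 0, 0, -0.318, 0], [-0.361, 0.128, 0.0, 0, 0, -0.382, 0], [-0.411, 0.17, 0.0, 0, 0, -0.446, 0]]
```

```bash
python3 -m inch '[[-0.065,0.006,0,0,0,-0.064,0],[-0.128,0.018,0,0,0,-0.127,0],[-0.19,0.037,0,0,0,-0.191,0],[-0.25,0.062,0,0,0,-0.255,0],[-0.307,0.092,0,0,0,-0.318,0],[-0.361,0.128,0,0,0,-0.382,0],[-0.385,0.147,0,0,0,-0.41,0],[-0.402,0.161,0,0,0,-0.435,0],[-0.402,0.161,0,0,0,-0.435,0]]' 60
python3 -c "
from h import *
p,r,o=st(); print(p,o['tool_rot'],o['moment'],o['qpos']); to(0.5283,.097,.1773,2.43)"
```

```text
clock: 49.55
position: [0.5286, 0.0969, 0.1773]
tool_rot: [3.141, 0.001, 2.438]
force: [-2.0, -4.3, 11.7]
grip_width: 0.0149
finger_force: 62.5
[0.52861462 0.09693476 0.17725291] [3.14101299e+00 9.46742996e-04 2.43841493e+00] [-0.7618267   0.55858603  0.0110377 ] [-0.30963458  0.47529954  0.02376874  1.90182289 -0.01503996  0.76363831
  0.5899727 ]
ROW shift [ 0.001 -0.001 -0.   ] turn [0.    0.001 0.005] | t 49.55 pos [0.5286 0.0969 0.1773] yaw 2.438 q7 0.59
```

```bash
python3 -m inch '[[0,0,0.003,0,0,0.08,0],[0,0,0.006,0,0,0.16,0],[0,0,0.009,0,0,0.24,0],[0,0,0.013,0,0,0.32,0],[0,0,0.016,0,0,0.4,0],[0,0,0.019,0,0,0.48,0],[0,0,0.022,0,0,0.56,0],[0,0,0.025,0,0,0.64,0],[0,0,0.028,0,0,0.72,0],[0,0,0.031,0,0,0.8,0],[0,0,0.031,0,0,0.8,0]]'
python3 -m inch '[[0,0,0.003,0,0,0.08,0],[0,0,0.006,0,0,0.16,0],[0,0,0.009,0,0,0.24,0],[0,0,0.013,0,0,0.32,0],[0,0,0.016,0,0,0.4,0],[0,0,0.019,0,0,0.48,0],[0,0,0.022,0,0,0.56,0],[0,0,0.025,0,0,0.64,0],[0,0,0.026,0,0,0.68,0],[0,0,0.026,0,0,0.68,0]]'
python3 -c "
from h import *
p,r,o=st(); print(o['moment'],o['qpos'][6]); to(0.5283,.097,.1653,.115)"
```

```text
clock: 50.92
position: [0.5284, 0.0974, 0.171]
tool_rot: [3.141, -0.0, 1.18]
force: [-2.3, -4.4, 12.4]
grip_width: 0.0148
finger_force: 62.4
clock: 52.18
position: [0.5285, 0.0974, 0.1658]
tool_rot: [-3.141, -0.001, 0.113]
force: [-1.5, -3.2, 12.2]
grip_width: 0.0152
finger_force: 62.3
[-0.31996011  0.24320957 -0.12938954] -1.2838089524548855
ROW shift [-0.001  0.002  0.003] turn [-0.    -0.001 -0.002] | t 52.17 pos [0.5285 0.0974 0.1658] yaw 0.113 q7 -1.28
```

```bash
python3 -m inch '[[0,0,0,0,0,0.015,0],[0,0,0,0,0,0.03,0],[0,0,0,0,0,0.04,0],[0,0,0,0,0,0.04,0]]'
python3 -c "
from h import *
p,r,o=st(); print(o['moment'])"
python3 -m inch '[[0,0,0,0,0,0,0.2],[0,0,0,0,0,0,0.5],[0,0,0,0,0,0,0.6],[0,0,-0.2,0,0,0,0.6],[0,0,-0.4,0,0,0,0.6],[-0.2,0.1,-0.5,0,0,0,0.6],[-0.4,0.2,-0.5,0,0,0,0.6],[-0.4,0.2,-0.5,0,0,0,0.6],[-0.4,0.2,-0.5,0,0,0,0.6]]'
python3 - <<'E'
from h import *
f=frame('wrist','w12.png'); bar(f); P=cloud(f); c,s,m=redc(f); p=P[m]; print(c,s,np.nanpercentile(p[:,2],[50,99]), np.nanmedian(p,0))
E
```

```text
clock: 52.68
position: [0.527, 0.0986, 0.1655]
tool_rot: [-3.14, 0.002, 0.054]
force: [-13.0, 0.4, 18.0]
grip_width: 0.0149
finger_force: 70.0
[0.9148437  2.41823055 1.6005587 ]
clock: 53.8
position: [0.4507, 0.0541, 0.2652]
tool_rot: [-3.141, -0.001, 0.052]
force: [-0.8, -0.6, -0.8]
grip_width: 0.0512
finger_force: 0.0
bar [ 182   47   30   94 2016] [197.3  93.1] z [0.17348992 0.17516037 0.17622264] ((0.5257554650306702, 0.09879662841558456), (0.0649757906794548, 0.015924042090773582), 5.837314605712891) long axis -174.64005757352612
[327.20995671 163.46969697] [306 150  37  35 462] [0.12564311 0.12802784] [ 0.47377048 -0.01835841  0.12564311]
```

View pics/w12.png

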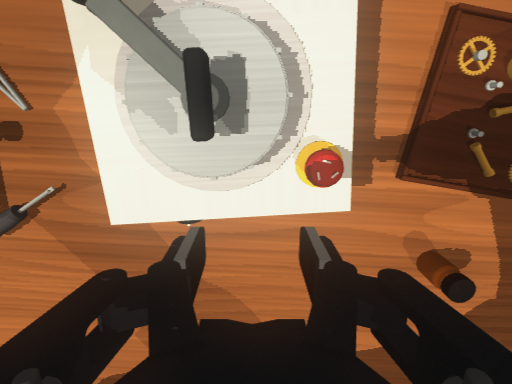

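w12 shows the lid closed over the bowl, bar top 0.175 and angle about 5.5° as at the start, with a firm end stop at 1.6 N m. The stop at (325,167) is still down at 0.128. Now to turn it.

```bash
python3 -c "
from h import *
to(0.467,-0.0155,0.19,0.8)"
```

```text
ROW shift [0.062 0.352 0.375] turn [ 0.    -0.    -0.476] | t 53.85 pos [0.4508 0.0541 0.265 ] yaw 0.052 q7 -1.44
```

```bash
python3 -m inch '[[0.03,0.15,0,0,0,-0.1,0.6],[0.062,0.352,0,0,0,-0.2,0.6],[0.062,0.352,0.1,0,0,-0.3,0.6],[0.062,0.352,0.2,0,0,-0.4,0.6],[0.062,0.352,0.375,0,0,-0.476,0.6],[0.062,0.352,0.375,0,0,-0.476,0.6],[0.062,0.352,0.375,0,0,-0.476,0.6]]' 30
python3 -c "
from h import *
to(0.467,-0.0155,0.125,0.8)"
```

```text
clock: 54.72
position: [0.4669, -0.0163, 0.1906]
tool_rot: [3.141, 0.0, 0.796]
force: [0.2, 0.1, -0.1]
grip_width: 0.0514
finger_force: 0.0
ROW shift [ 0.004 -0.003  0.328] turn [ 0.     0.    -0.003] | t 54.73 pos [ 0.4669 -0.0163  0.1906] yaw 0.796 q7 -0.53
```

```bash
python3 -m inch '[[0.004,-0.003,0.1,0,0,0,0.6],[0.004,-0.003,0.2,0,0,0,0.6],[0.004,-0.003,0.28,0,0,0,0.6],[0.004,-0.003,0.32,0,0,0,0.6],[0.004,-0.003,0.32,0,0,0,0.6],[0.004,-0.003,0.32,0,0,0,0.5],[0.004,-0.003,0.32,0,0,0,0.4],[0.004,-0.003,0.32,0,0,0,0.3],[0.004,-0.003,0.32,0,0,0,0.3],[0.004,-0.003,0.32,0,0,0,0.3]]' 30
```

```text
clock: 55.98
position: [0.4669, -0.0154, 0.1262]
tool_rot: [3.14, -0.001, 0.799]
force: [3.9, -4.1, 4.0]
grip_width: 0.0366
finger_force: 30.5
```

```bash
python3 -m inch '[[0,0,0,0,0,0.08,0.3],[0,0,0,0,0,0.16,0.3],[0,0,0,0,0,0.24,0.3],[0,0,0,0,0,0.32,0.3],[0,0,0,0,0,0.4,0.3],[0,0,0,0,0,0.48,0.3],[0,0,0,0,0,0.48,0.3],[0,0,0,0,0,0.48,0.45],[0,0,0,0,0,0.48,0.6],[0,0,0,0,0,0.48,0.6],[0,0,-0.2,0,0,0.48,0.6],[0,0,-0.4,0,0,0.48,0.6],[-0.2,-0.3,-0.7,0,0,0.48,0.6],[-0.2,-0.3,-0.7,0,0,0.48,0.6],[-0.2,-0.3,-0.7,0,0,0.48,0.6]]' 30
python3 - <<'E'
from h import *
f=frame('wrist','w13.png'); bar(f); P=cloud(f); c,s,m=redc(f); p=P[m]; print(c,s,np.nanpercentile(p[:,2],[50,99]), np.nanmedian(p,0)); print(st()[0])
E
```

```text
clock: 57.85
position: [0.3945, -0.0004, 0.2667]
tool_rot: [-3.138, -0.001, 0.048]
force: [0.1, 0.4, -0.5]
grip_width: 0.0512
finger_force: 0.0
bar [ 106    0   34   61 1507] [123.  29.] z [0.17296589 0.1751148  0.17623081] ((0.5111782550811768, 0.09687959402799606), (0.037017494440078735, 0.01539170928299427), 5.610912322998047) long axis -174.73280077268112
[273.15292096 105.87800687] [ 254   86   40   41 1164] [0.13060636 0.13297477] [ 0.4660702  -0.01543295  0.13060636]
[ 0.39539075 -0.00069346  0.26624155]
```

Run:
```python
from h import *
f=frame('top'); a=cv2.resize(f['img'][100:270,110:400],(800,469),interpolation=cv2.INTER_CUBIC); cv2.imwrite('pics/c9.png',a[:,:,::-1])
for g in (dict(np.load('pics/top0.npz')),f):
    g['z_map'][:, :190]=0; g['z_map'][:, 290:]=0; g['z_map'][240:]=0; bar(g,0.168,0.19)
```

```text
bar [230 173   6  21  89] [232.3 183.2] z [0.17258491 0.17529455 0.17840755] ((0.5262694954872131, 0.09613391011953354), (0.060779470950365067, 0.012164185754954815), 5.8571457862854) long axis -173.50252277603366
bar [229 174   6  21  95] [231.6 183.9] z [0.17256268 0.17486455 0.17796604] ((0.5232523679733276, 0.09815029054880142), (0.060904309153556824, 0.0132081164047122), 5.305534839630127) long axis -174.05820003855263
```

View pics/c9.png

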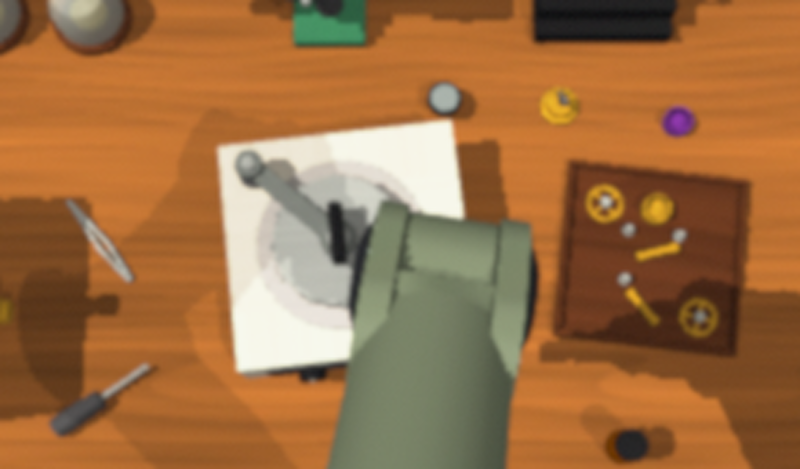

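The top view shows the tray holding only the wheels, pillars, screws and empty drum, with the bystanders unmoved. The lid is closed; its small swing offset of about 0.02 rad is held within the plug's play. Handing in.

```bash
python3 -c "
from workcell import bot
print(bot.job_done())"
```

```text
the job is handed in; nothing more can be done
None
```

The job is handed in: all four barrels stand in the bowl, the lid is screwed fully down, the stop button has sprung out again, and the other parts and bystanders are where they were; the judge returned no verdict.

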